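# Clamp a hand unit shut and put its tools away

## Robot

A 7-joint arm with a two-finger parallel gripper is mounted at the origin on a cart in front of the work surface, level with it; the furniture and walls round the work are solid. World frame = base frame: x ahead of the robot, y to its left, z up, the work surface at z = 0. Lengths are in m, angles in rad, forces in N, time in s.
With the tool pointing down it reaches from about 0.4 to 0.75 m from the base axis. Payload 19.5 kg.
Tool frame: the origin (TCP) lies at the very end of the fingers, on their centre line; the grasp point (between the pads) lies behind it (bot.pinch_z is the z of the grasp point in the tool frame, in m); z points along the fingers, x is the direction in which the jaws open and shut, and the axes are right-handed (so a half turn about z gives the same grasp; the last joint's range is limited). The gripper opens to 85 mm and grips with 20 to 120 N. Pads are 22 mm wide; open, the fingers measure 114 mm over their backs; the gripper's body (76 mm by 85 mm) begins 54 mm behind the grasp point. The pads swing forward as they close: fully open they stand 13 mm farther back than shut.
Start: joints at [-1.292, 0.707, -0.028, 1.485, 0.022, 0.951, -0.075], TCP at [0.181, 0.546, 0.231] pointing down, gripper open.
Joint ranges: [-2.71, 2.71], [-0.32, 2.16], [-1.57, 1.52], [0, 2.45], [-1.46, 4.6], [0, 2.02], [-2.83, 2.83]. Speed limits (rad/s): [1.89, 1.89, 2.57, 2.57, 3.01, 3.01, 3.01].

## Interface

Orientations are given as a rotation vector (axis times angle).
In Python, from workcell import bot gives the robot as it stands.
- The arm moves only by the tool step_arm, never from a script. Its argument "deltas" is a list of rows, each an object of numbers: "jaw": the gripper's target within -1 to 1 (shut at 1, half-way at 0, fully open at -1); "tx", "ty", "tz": the shift along the tool's x, y, z in cm; "ax", "ay", "az": the turn, a rotation vector about the tool's x, y, z in rad. In form: [{"jaw": .., "tx": .., "ty": .., "tz": .., "ax": .., "ay": .., "az": ..}, ...]. A call has exactly 8 rows; each row is the pose to reach, as a shift and turn from the pose commanded when the call began, along the tool's axes at that moment; what a row does not reach only later rows make up. A row lasts 1/8 s, in which the tool goes at most 62.5 mm and 10.7 degrees, less where a joint would pass 70% of its speed; a pose out of reach is approached as far as the arm can. A call with a gripper value outside its range is refused whole. The fingers move at their own pace and stop on an object; "newtons" is the grip in N (left out, the last holds). Time passes only in rows, so rows that repeat a pose let the fingers close, or fill a call up. It gives the time, the measured TCP pose, the force and the opening at its end, in the units of the state.
- bot.sense(): the state, without advancing time (a new reading comes with each control period).
- bot.snapshot(name): name is "scene" or "top"; returns a dict with "color" (384x512x3 uint8, red, green, blue), "fx", "fy", "cx", "cy" (pixels), "origin" and "attitude" of the camera in the world. Camera axes: x right, y down, z forward; pixel columns grow to the right and rows downward; lengths in m; the calibration is good to about 2 mm. A picture is of the moment at which its call begins. There is no depth.
- bot.job_done(): hands the job in, once; it reports no verdict.
The state is a dict: "clock": time; "joint_positions": joint angles; "dq": joint speeds; "effort": joint torques, N m; "tool_pos": TCP position; "tcp_rot": TCP orientation; "ft_force": force on the tool from outside, world axes, zero at the start; "moment": the same for the moment, N m; "grip_width": finger opening in m.
Only numpy, scipy, OpenCV 4.12 (cv2) and the standard library are available. Lean on these libraries where they do the work, as an engineer would, in place of code of your own. Each camera call takes 0.05 s, during which the arm holds its last target. There are 200 camera calls.

## Task

The hand unit has just been repaired and is to be clamped shut: lay its open lower shell on the sloped stand between the side rails with its end resting on the ledge, put its lid squarely on top, then turn both turnbuttons until they point straight across over the lid. The job ends with the bench tidy: stand every long hand tool that lies in front of it to the right (marker, brush, tweezers, screwdriver, whichever are there) upright in the dark steel tool cup, any end up and leaning on the rim as it will, with the cup left standing on the bench.

Things in the scene. Friction and masses are not known exactly. Their poses are not given: they have to be found in the camera images.
- shell: lower shell of a white hand unit, open with the circuit board inside, lying open side up; 64 x 178 mm at the widest, solid sides 54 mm apart and 20 mm high, 170 g; origin at the centre of its underside, y along its length, z up out of the open side. Grasp across (along its x). Either end may face up the slope.
- lid: upper shell (lid) of the hand unit, white with a dark window, outside up; 64 x 178 mm, 15 mm thick, 60 g; origin at the centre of its underside, y along its length, z out of the outside. Grasp across (along its x). Lying on the shell its origin is 20 mm above the shell's origin along z, either end round.
- deck: plywood deck of the sloped stand, 205 x 145 mm, fixed, tilted 12 degrees with its low end to the robot; origin at the centre of its upper face, x up the slope, y left across it, z out of the face. At the low end a ledge, inner face at x = -0.095, 32 mm high: a shell resting on it has its origin near x = -0.006, y = 0. Side rails 10 mm high, inner faces at y = +-0.0355.
- turnbutton_left (a joint): turn of the turnbutton on the left, upper post, about an axis square to the deck; rad, grows clockwise as seen from above. 0: its 43 mm bar points straight up the slope, beside the lid (open); 1.57: it points straight across over the lid (secured). Stops at -0.35 and 1.75, stays where it is left (0.05 N m friction). The bar's underside is 39 mm above the deck.
- turnbutton_right (a joint): the same for the right, lower post: 0: its bar points straight down the slope (open); 1.57: straight across over the lid (secured); also clockwise from above.
- turnbutton_left_grip (a point): centre of the top edge of the black grip fin on the left turnbutton, on its axis, 71 mm above the deck. The fin is 34 mm long (in line with the bar), 10 mm thick and stands 26 mm above the bar.
- turnbutton_right_grip (a point): the same on the right turnbutton
- tool_cup: dark steel round cup, standing loose on the bench, 98 mm high, mouth 82 mm wide inside narrowing to 70 mm at the floor, 0.7 kg; origin at the centre of its underside, z up.
- marker: marker pen, black and white, 13 x 132 x 13 mm, lying; origin at the middle of its underside, y along its length. May be absent.
- brush: black dust brush, 133 mm long, 18 mm wide, 11 mm thick, lying; origin at the middle of its underside, y along its length, bristles on the last 22 mm at the -y end, solid from y = -0.044 to 0.066. May be absent.
- tweezers: steel tweezers, 131 mm long, 16 mm wide, 9 mm thick, lying; origin at the middle of the underside, y along the length. May be absent.
- screwdriver: orange screwdriver, 164 mm long, lying; origin at the middle of its underside, y along its length: handle (18 mm wide, 24 mm thick) from y = -0.003 to 0.077, 4 mm shaft to y = -0.075. May be absent.
- stand: the whole stand, fixed; origin under the deck's centre on the bench, the deck's origin 52 mm above it. The rails run from x = -0.080 to -0.030 and from 0.030 to 0.080 on the deck, the middle is free for fingers. Turnbutton posts, 9 mm radius, 38 mm high, on the deck at x = 0.050, y = 0.056 (left) and x = -0.050, y = -0.056 (right).

How it is judged:
On the way, in this order (a step that is already met when the one before it is completed fails the run):
1. the shell lies on the deck against the ledge (x of shell in the frame of deck between -0.014 and 0.008 m and y of shell in the frame of deck between -0.011 and 0.011 m and z of shell in the frame of deck between -0.004 and 0.007 m and angle between the z axis of shell and the z axis of deck, either way round below 0.1 rad and angle between the y axis of shell and the x axis of deck, either way round below 0.15 rad and contact force between the fingers and shell below 0.3 N), for 0.2 s.
2. the lid lies squarely on the seated shell, both turnbuttons still open (x of shell in the frame of deck between -0.014 and 0.008 m and y of shell in the frame of deck between -0.011 and 0.011 m and z of shell in the frame of deck between -0.004 and 0.007 m and angle between the z axis of shell and the z axis of deck, either way round below 0.1 rad and angle between the y axis of shell and the x axis of deck, either way round below 0.15 rad and x of lid in the frame of shell between -0.01 and 0.01 m and y of lid in the frame of shell between -0.012 and 0.012 m and z of lid in the frame of shell between 0.014 and 0.027 m and angle between the z axis of lid and the z axis of deck, either way round below 0.12 rad and angle between the y axis of lid and the y axis of shell, either way round below 0.15 rad and contact force between the fingers and lid below 0.3 N and value of joint each of turnbutton_left, turnbutton_right below 0.6 rad), for 0.2 s.
3. both turnbuttons are turned across over the lid (x of lid in the frame of shell between -0.01 and 0.01 m and y of lid in the frame of shell between -0.012 and 0.012 m and z of lid in the frame of shell between 0.014 and 0.027 m and angle between the z axis of lid and the z axis of deck, either way round below 0.12 rad and angle between the y axis of lid and the y axis of shell, either way round below 0.15 rad and value of joint turnbutton_left between 1.25 and 1.76 rad and value of joint turnbutton_right between 1.25 and 1.76 rad), for 0.2 s.
At the end, for the whole second after the job is handed in: Shell flat on the deck near the ledge (deck x -14 to 8 mm, y within 11 mm, turn < 0.15 rad); lid flat on it (10 mm across, 12 mm along); both turnbuttons at 1.25 to 1.76 rad; every tool in the cup, within 0.8 rad of upright, middle 30 to 125 mm above its underside; cup upright on the bench (all of step 3 and x of shell in the frame of deck between -0.014 and 0.008 m and y of shell in the frame of deck between -0.011 and 0.011 m and z of shell in the frame of deck between -0.004 and 0.007 m and angle between the z axis of shell and the z axis of deck, either way round below 0.1 rad and angle between the y axis of shell and the x axis of deck, either way round below 0.15 rad and linear speed of each of shell, lid below 0.03 m/s and horizontal distance between each of marker, brush, tweezers, screwdriver and tool_cup below 0.055 m and z of marker in the frame of tool_cup between 0.03 and 0.125 m and (angle between marker's own y axis and vertical below 0.8 rad or angle between marker's own y axis and vertical above 2.34 rad) and linear speed of each of marker, brush, tweezers, screwdriver below 0.05 m/s and z of brush in the frame of tool_cup between 0.03 and 0.125 m and (angle between brush's own y axis and vertical below 0.8 rad or angle between brush's own y axis and vertical above 2.34 rad) and z of tweezers in the frame of tool_cup between 0.03 and 0.125 m and (angle between tweezers's own y axis and vertical below 0.8 rad or angle between tweezers's own y axis and vertical above 2.34 rad) and z of screwdriver in the frame of tool_cup between 0.03 and 0.125 m and (angle between screwdriver's own y axis and vertical below 0.8 rad or angle between screwdriver's own y axis and vertical above 2.34 rad) and angle between tool_cup's own z axis and vertical below 0.12 rad and height (world z) of tool_cup between -0.01 and 0.012 m); the robot touches nothing.
Of marker, brush, tweezers, screwdriver only 2 to 4 are there at a start; the rules pass over those that are not, and their reading is None.
At some moment in a run one of lid, marker, brush, tweezers, screwdriver may be knocked a few centimetres aside while the robot is not near it.
Once in a run the grip may slacken for a moment while it holds something.
It also fails if it takes over 210 s, if anything falls off the work surface, if the arm or the gripper's body presses on something with over 40 N, if the wrist force passes 120 N, or if a joint passes its speed limit or range.

## Working session

There is one attempt and no reset: what is moved stays moved. The work goes in short steps, Python scripts to look and compute and a tool call to move; the robot and the scene stay as the last step left them, time stands still between calls to the robot, and variables do not carry over. Pictures are saved under pics/ and viewed, about 12 in all and at most 16, crops included, and the job is handed in when it is done.

Besides the shell and the picture viewer there is one more tool, called after "Request:" by a JSON object that holds its "op" and its "data". step_arm: Moves the arm, as the interface text tells. Its arguments: {"type":"object","properties":{"deltas":{"type":"array","items":{"type":"object","properties":{"jaw":{"type":"number"},"tx":{"type":"number"},"ty":{"type":"number"},"tz":{"type":"number"},"ax":{"type":"number"},"ay":{"type":"number"},"az":{"type":"number"}}}},"newtons":{"type":"number"}},"required":["deltas"]}

```bash
mkdir -p pics; ls; cat > h.py <<'E'
import numpy as np, cv2
from scipy.spatial.transform import Rotation as R
from workcell import bot
def snap(name,fn,crop=None,scale=1):
    s=bot.snapshot(name); im=s["color"][:,:,::-1]
    if crop: x0,y0,x1,y1=crop; im=im[y0:y1,x0:x1]
    im=cv2.resize(im,None,fx=scale,fy=scale,interpolation=cv2.INTER_CUBIC)
    cv2.imwrite("pics/"+fn,im); np.save("cal_"+name+".npy",{k:s[k] for k in s if k!="color"},allow_pickle=True); return s
def cal(name): return np.load("cal_"+name+".npy",allow_pickle=True).item()
def att(s):
    a=np.array(s["attitude"],float); return R.from_rotvec(a).as_matrix() if a.size==3 else a.reshape(3,3)
def px(name,u,v,z):
    s=cal(name); d=att(s)@np.array([(u-s["cx"])/s["fx"],(v-s["cy"])/s["fy"],1]); o=np.array(s["origin"])
    return o+d*(z-o[2])/d[2]
def proj(name,p):
    s=cal(name); q=att(s).T@(np.array(p)-np.array(s["origin"])); return s["fx"]*q[0]/q[2]+s["cx"],s["fy"]*q[1]/q[2]+s["cy"]
E
python3 - <<'E'
from h import *
np.set_printoptions(precision=4,suppress=True)
print(bot.sense(), bot.pinch_z)
for n in ("scene","top"):
    s=snap(n,n+"0.png",scale=1.5); print(n,s["fx"],s["cx"],s["cy"],s["origin"],s["attitude"])
E
```

```text
pics
{'clock': 0.0, 'joint_positions': array([-1.2917,  0.7071, -0.0276,  1.485 ,  0.022 ,  0.9509, -0.0755]), 'dq': array([-0.0009, -0.0007, -0.0011, -0.0016, -0.0023,  0.0003,  0.0001]), 'effort': array([ -0.0006, -88.3185,   1.2343, -23.6171,   0.0169,   0.0065,
        -0.    ]), 'tool_pos': array([0.1812, 0.5454, 0.2308]), 'tcp_rot': array([ 2.5472,  1.8377, -0.0013]), 'ft_force': array([ 0.3143, -0.297 , -0.207 ]), 'moment': array([-0.0175,  0.0043,  0.0448]), 'grip_width': 0.08561995354110717} -0.0187
scene 367.0035782725227 260.11632703050964 191.55370168667622 [ 0.2231 -0.577   0.9461] [-2.4112  0.6126 -0.1905]
top 450.0393386074795 260.1135553375682 190.96827665443166 [0.3478 0.0286 1.7061] [-2.2046  2.1449 -0.1341]
```

View pics/scene0.png

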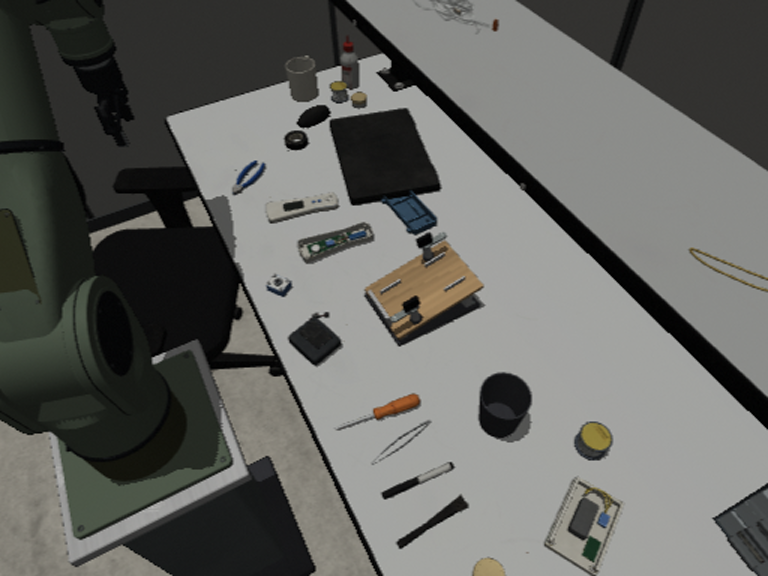

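View pics/top0.png

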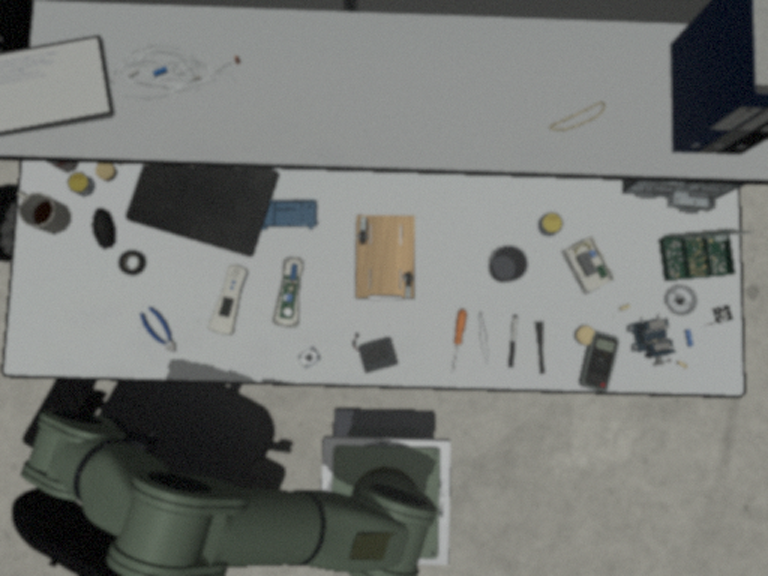

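The pictures show the lid (scene ~ (302,206), top ~ (229,299)) and the shell (top ~ (289,292)). The stand is at top ~ (385,257) and the cup at top ~ (508,264). All four tools lie in a row at top x 460-540. I'll take enlarged crops next.

```bash
python3 - <<'E'
from h import *
snap("top","top1.png",(135,130,375,260),3.33)
snap("scene","sc1.png",(170,110,330,230),5)
E
```

```text
(no output)
```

View pics/top1.png

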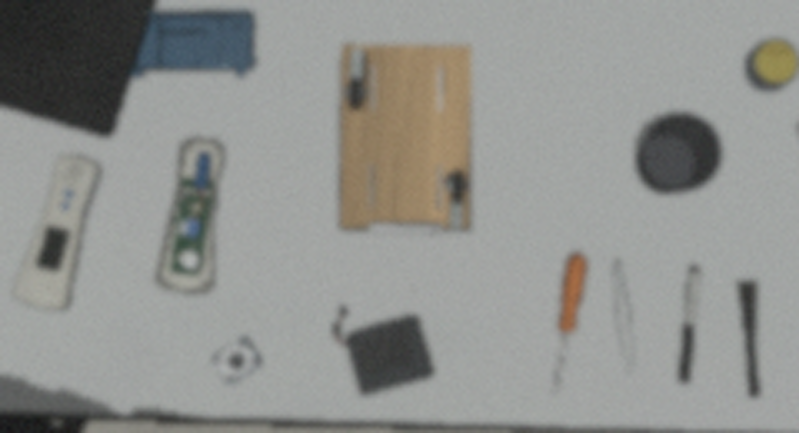

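View pics/sc1.png

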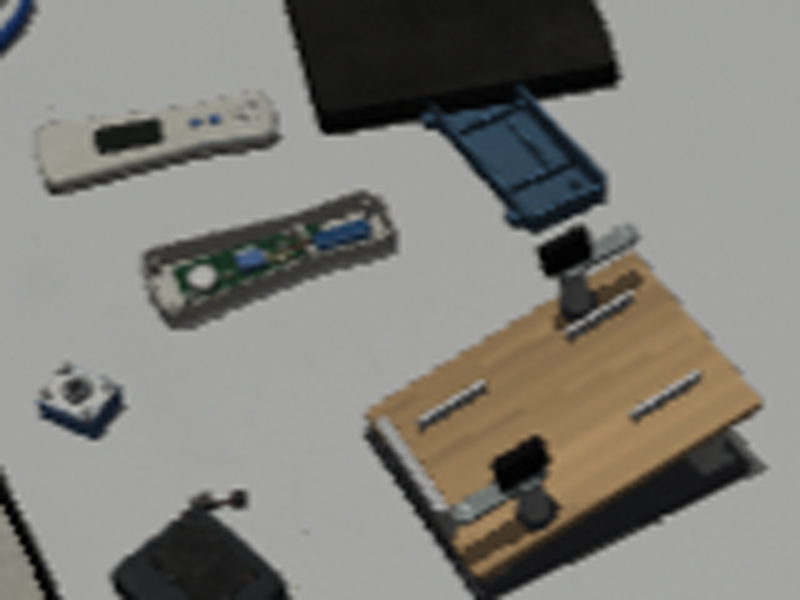

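```bash
python3 - <<'E'
from h import *
np.set_printoptions(precision=4,suppress=True)
T=lambda u,v,z: px("top",135+u/3.33,130+v/3.33,z)
S=lambda u,v,z: px("scene",170+u/5,110+v/5,z)
print("deck hi",T(341,45,.0733),T(470,45,.0733),"lo",T(341,230,.031),T(470,230,.031))
print("deck S hi",S(640,250,.0733),S(762,405,.0733),"lo",S(370,412,.031),S(475,580,.031))
def ends(n,a,b):
    a,b=a[:2],b[:2]; d=a-b; print(n,"mid",(a+b)/2,"len",np.hypot(*d),"ang",np.degrees(np.arctan2(d[1],d[0])))
ends("shell T",T(202,138,.018),T(187,292,.018))
ends("shell S",S(380,200,.02),S(160,285,.02))
ends("lid T",T(82,155,.013),T(43,307,.013))
ends("lid S",S(270,112,.014),S(45,160,.014))
print("gripL T",T(357,92,.13),"S",S(565,250,.12)); print("gripR T",T(457,185,.11),S(520,462,.1))
ends("screw",T(579,253,.015),T(556,391,.004))
ends("tweez",T(617,259,.005),T(629,373,.005))
ends("marker",T(694,265,.008),T(685,381,.008))
ends("brush",T(747,282,.008),T(754,395,.008))
print("cup rim",T(679,153,.098), "L/R",T(636,153,.098),T(720,153,.098))
E
```

```text
deck hi [0.6954 0.0912 0.0733] [ 0.6998 -0.0517  0.0733] lo [0.4936 0.0861 0.031 ] [ 0.4977 -0.0585  0.031 ]
deck S hi [0.7023 0.0856 0.0733] [ 0.6993 -0.0581  0.0733] lo [0.5028 0.0818 0.031 ] [ 0.5007 -0.0604  0.031 ]
shell T mid [0.5076 0.2523] len 0.17528094756287546 ang -3.119147726318024
shell S mid [0.5138 0.2558] len 0.16685437720546062 ang -0.3088144557807663
lid T mid [0.4857 0.4007] len 0.1768006090265559 ang -11.417753373824999
lid S mid [0.4875 0.398 ] len 0.1673018535003059 ang -11.586343624657065
gripL T [0.633  0.0704 0.13  ] S [0.6366 0.0724 0.12  ]
gripR T [ 0.5387 -0.0394  0.11  ] [ 0.5406 -0.0417  0.1   ]
screw mid [ 0.3984 -0.1724] len 0.15763329406892485 ang -8.132494824192625
tweez mid [ 0.4071 -0.2359] len 0.12967672069280814 ang 6.728378950494606
marker mid [ 0.4012 -0.3112] len 0.13178699779139832 ang -4.045675051885988
brush mid [ 0.3855 -0.3806] len 0.1276813819110692 ang 3.740071045087468
cup rim [ 0.582  -0.2804  0.098 ] L/R [ 0.5807 -0.2335  0.098 ] [ 0.5833 -0.3251  0.098 ]
```

```bash
cat > ov.py <<'E'
from h import *
def frame(x,y,yaw,z=0): return (R.from_euler("z",yaw,degrees=True).as_matrix(),np.array([x,y,z]))
def deckf(x,y,yaw): return (R.from_euler("z",yaw,degrees=True).as_matrix()@R.from_euler("y",-12,degrees=True).as_matrix(),np.array([x,y,.052]))
def box(x0,x1,y0,y1,zs):
    c=[(x0,y0),(x1,y0),(x1,y1),(x0,y1),(x0,y0)]; return [[(a,b,z) for a,b in c] for z in zs]
def draw(im,cam,f,lines,crop,sc,col):
    for l in lines:
        p=[((np.array(proj(cam,f[0]@np.array(q)+f[1]))-crop[:2]+.5)*sc) for q in l]
        cv2.polylines(im,[np.int32(np.array(p)*16)],False,col,1,cv2.LINE_AA,4)
def over(cam,items,crop,sc,fn):
    s=snap(cam,"tmp.png"); im=s["color"][crop[1]:crop[3],crop[0]:crop[2],::-1]
    im=cv2.resize(im,None,fx=sc,fy=sc,interpolation=cv2.INTER_CUBIC)
    for f,l,c in items: draw(im,cam,f,l,crop,sc,c)
    return im
E
python3 - <<'E'
from ov import *
DECK=deckf(.600,.0155,1.2)
dl=box(-.1025,.1025,-.0725,.0725,[0])+[[(.033,.056,.071),(.067,.056,.071)],[(-.033,-.056,.071),(-.067,-.056,.071)]]+[[(a,b,.01),(c,b,.01)] for a,c in((-.08,-.03),(.03,.08)) for b in(.0355,-.0355)]
sh=box(-.032,.032,-.089,.089,[0,.02]); ld=box(-.032,.032,-.089,.089,[0,.015])
it=[(DECK,dl,(0,0,255)),(frame(.510,.254,-92),sh,(0,255,0)),(frame(.4865,.3995,-101.5),ld,(255,0,255))]
a=over("top",it,(138,138,280,228),5.6,""); b=over("scene",it,(172,122,325,230),5.2,"")
w=max(a.shape[1],b.shape[1]); P=lambda i:cv2.copyMakeBorder(i,0,0,0,w-i.shape[1],cv2.BORDER_CONSTANT)
cv2.imwrite("pics/ovA.png",a); cv2.imwrite("pics/ovB.png",b); print(a.shape,b.shape)
E
```

```text
(504, 795, 3) (562, 796, 3)
```

View pics/ovA.png

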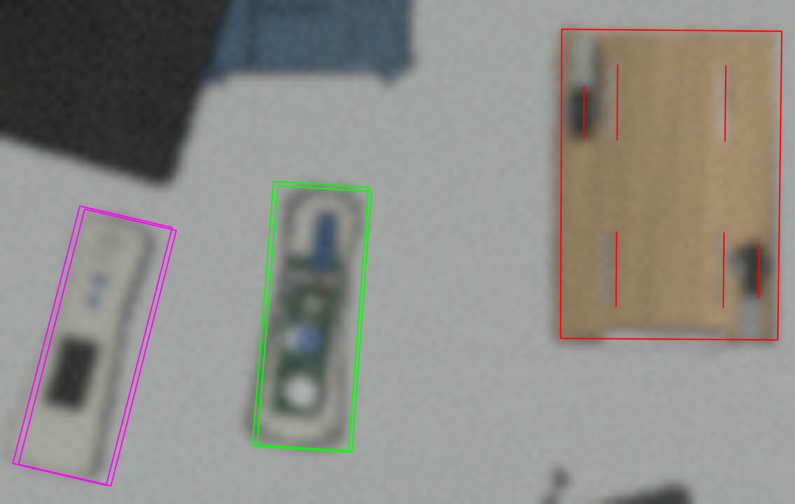

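View pics/ovB.png

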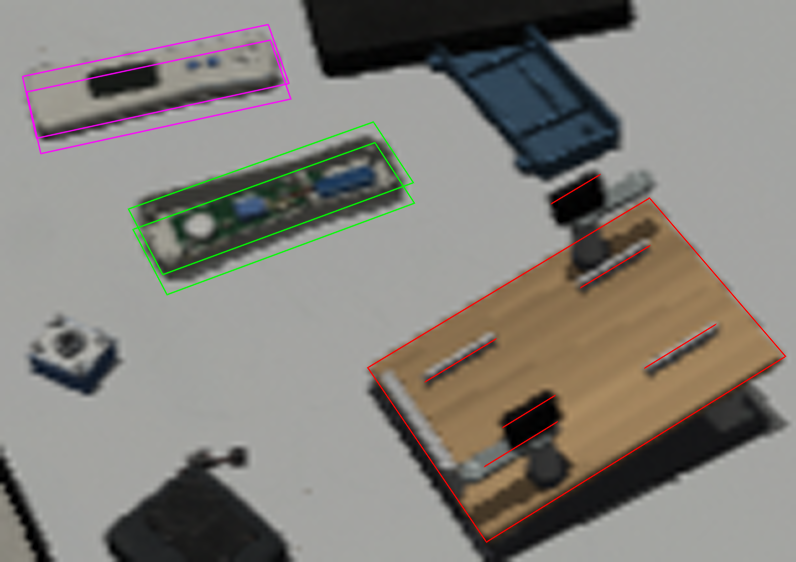

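Overlay check: the deck model fits both views within about 2 mm. The shell needs about 2.7° more clockwise turn, and the lid about +2 mm in y. I'll start with the shell.

```bash
cat > plan.py <<'E'
from ov import *
import json
def down(yaw): # tool x at world yaw (deg), z down
    c,s=np.cos(np.radians(yaw)),np.sin(np.radians(yaw)); x=np.array([c,s,0]); z=np.array([0,0,-1.]); return np.c_[x,np.cross(z,x),z]
D=deckf(.600,.0165,1.2)
def indeck(p,turn=0): # tool x along deck y, z into deck
    return D[0]@np.array(p)+D[1], D[0]@np.c_[[0,1,0],[1,0,0],[0,0,-1.]]@R.from_euler("z",turn).as_matrix()
def sense(v=True):
    s=bot.sense(); open("log.jsonl","a").write(json.dumps([list(map(float,s[k])) for k in("joint_positions","tool_pos","tcp_rot")])+"\n")
    if v: print("t",round(s["clock"],2),"pos",np.round(s["tool_pos"],4),"q",np.round(s["joint_positions"],2),"F",np.round(s["ft_force"],1),"w",round(s["grip_width"],4))
    return s
def plan(*calls):
    s=sense(); p0,R0=np.array(s["tool_pos"]),R.from_rotvec(s["tcp_rot"]).as_matrix()
    for c in calls:
        print("CALL")
        for p,M,jaw,n in c:
            d=R0.T@(np.array(p)-p0)*100; a=R.from_matrix(R0.T@M).as_rotvec()
            print(n,"x",json.dumps(dict(zip(("jaw","tx","ty","tz","ax","ay","az"),[jaw]+[round(float(v),2) for v in d]+[round(float(v),3) for v in a]))))
        p0,R0=np.array(p),M
E
python3 - <<'E'
from plan import *
M=down(85.3); p=[.510,.255]
plan([(p+[.12],M,-1,8)],[(p+[.03],M,-1,3),(p+[.002],M,-1,5)])
E
```

```text
t 0.3 pos [0.1813 0.5456 0.2311] q [-1.29  0.71 -0.03  1.48  0.02  0.95 -0.08] F [-0.6  0.4 -0.7] w 0.0855
CALL
8 x {"jaw": -1, "tx": -17.2, "ty": 40.36, "tz": 11.12, "ax": -0.0, "ay": 0.0, "az": -0.239}
CALL
3 x {"jaw": -1, "tx": 0.0, "ty": 0.0, "tz": 9.0, "ax": 0.0, "ay": 0.0, "az": 0.0}
5 x {"jaw": -1, "tx": 0.0, "ty": 0.0, "tz": 11.8, "ax": 0.0, "ay": 0.0, "az": 0.0}
```

Request:
{"op": "step_arm", "data": {"deltas": [{"jaw":-1,"tx":-17.2,"ty":40.4,"tz":11.1,"az":-0.24},{"jaw":-1,"tx":-17.2,"ty":40.4,"tz":11.1,"az":-0.24},{"jaw":-1,"tx":-17.2,"ty":40.4,"tz":11.1,"az":-0.24},{"jaw":-1,"tx":-17.2,"ty":40.4,"tz":11.1,"az":-0.24},{"jaw":-1,"tx":-17.2,"ty":40.4,"tz":11.1,"az":-0.24},{"jaw":-1,"tx":-17.2,"ty":40.4,"tz":11.1,"az":-0.24},{"jaw":-1,"tx":-17.2,"ty":40.4,"tz":11.1,"az":-0.24},{"jaw":-1,"tx":-17.2,"ty":40.4,"tz":11.1,"az":-0.24}], "newtons": 50}}

```text
invalid input
```

Request:
{"op": "step_arm", "data": {"deltas": [{"jaw":-1,"tx":-17.2,"ty":40.4,"tz":11.1,"ax":0,"ay":0,"az":-0.24},{"jaw":-1,"tx":-17.2,"ty":40.4,"tz":11.1,"ax":0,"ay":0,"az":-0.24},{"jaw":-1,"tx":-17.2,"ty":40.4,"tz":11.1,"ax":0,"ay":0,"az":-0.24},{"jaw":-1,"tx":-17.2,"ty":40.4,"tz":11.1,"ax":0,"ay":0,"az":-0.24},{"jaw":-1,"tx":-17.2,"ty":40.4,"tz":11.1,"ax":0,"ay":0,"az":-0.24},{"jaw":-1,"tx":-17.2,"ty":40.4,"tz":11.1,"ax":0,"ay":0,"az":-0.24},{"jaw":-1,"tx":-17.2,"ty":40.4,"tz":11.1,"ax":0,"ay":0,"az":-0.24},{"jaw":-1,"tx":-17.2,"ty":40.4,"tz":11.1,"ax":0,"ay":0,"az":-0.24}], "newtons": 50}}

```text
clock: 1.3
tool_pos: [0.5126, 0.2513, 0.1192]
tcp_rot: [2.314, 2.123, -0.003]
ft_force: [0.3, 0.6, 0.0]
grip_width: 0.0852
```

```bash
python3 - <<'E'
from plan import *
M=down(85.3); p=[.510,.255]
plan([(p+[.06],M,-1,2),(p+[.02],M,-1,2),(p+[.002],M,-1,4)])
E
```

```text
t 1.3 pos [0.5126 0.2513 0.1192] q [-0.43  0.85 -0.17  1.62  0.21  0.68  0.79] F [0.3 0.6 0. ] w 0.0852
CALL
2 x {"jaw": -1, "tx": 0.36, "ty": -0.29, "tz": 5.92, "ax": -0.0, "ay": 0.002, "az": -0.004}
2 x {"jaw": -1, "tx": 0.36, "ty": -0.29, "tz": 9.91, "ax": -0.0, "ay": 0.002, "az": -0.004}
4 x {"jaw": -1, "tx": 0.37, "ty": -0.29, "tz": 11.71, "ax": -0.0, "ay": 0.002, "az": -0.004}
```

Request:
{"op": "step_arm", "data": {"deltas": [{"jaw":-1,"tx":0,"ty":0,"tz":6,"ax":0,"ay":0,"az":0},{"jaw":-1,"tx":0,"ty":0,"tz":6,"ax":0,"ay":0,"az":0},{"jaw":-1,"tx":0,"ty":0,"tz":10,"ax":0,"ay":0,"az":0},{"jaw":-1,"tx":0,"ty":0,"tz":10,"ax":0,"ay":0,"az":0},{"jaw":-1,"tx":0,"ty":0,"tz":11.8,"ax":0,"ay":0,"az":0},{"jaw":-1,"tx":0,"ty":0,"tz":11.8,"ax":0,"ay":0,"az":0},{"jaw":-1,"tx":0,"ty":0,"tz":11.8,"ax":0,"ay":0,"az":0},{"jaw":-1,"tx":0,"ty":0,"tz":11.8,"ax":0,"ay":0,"az":0}]}}

```text
clock: 2.3
tool_pos: [0.5107, 0.2552, 0.0029]
tcp_rot: [2.309, 2.13, 0.001]
ft_force: [-0.8, 0.5, -0.1]
grip_width: 0.0855
```

Request:
{"op": "step_arm", "data": {"deltas": [{"jaw":1,"tx":0,"ty":0,"tz":0,"ax":0,"ay":0,"az":0},{"jaw":1,"tx":0,"ty":0,"tz":0,"ax":0,"ay":0,"az":0},{"jaw":1,"tx":0,"ty":0,"tz":0,"ax":0,"ay":0,"az":0},{"jaw":1,"tx":0,"ty":0,"tz":0,"ax":0,"ay":0,"az":0},{"jaw":1,"tx":0,"ty":0,"tz":0,"ax":0,"ay":0,"az":0},{"jaw":1,"tx":0,"ty":0,"tz":0,"ax":0,"ay":0,"az":0},{"jaw":1,"tx":0,"ty":0,"tz":-1,"ax":0,"ay":0,"az":0},{"jaw":1,"tx":0,"ty":0,"tz":-2,"ax":0,"ay":0,"az":0}], "newtons": 60}}

```text
clock: 3.3
tool_pos: [0.5104, 0.255, 0.023]
tcp_rot: [2.309, 2.13, -0.0]
ft_force: [-0.0, -0.7, -2.1]
grip_width: 0.0517
```

```bash
python3 - <<'E'
from plan import *
M=down(85.3)
P=lambda z,x=0.0,y=0: indeck((x,y,z))
a=P(.15);b=P(.03);c=P(.0035)
plan([([.51,.255,.2],M,1,3),(*a,1,5)],[(*a,1,2),(*b,1,3),(*c,1,3)])
E
```

```text
t 3.3 pos [0.5104 0.255  0.023 ] q [-0.45  1.01 -0.13  1.67  0.24  0.48  0.75] F [-0.  -0.7 -2.1] w 0.0517
CALL
3 x {"jaw": 1, "tx": -0.01, "ty": -0.04, "tz": -17.7, "ax": -0.0, "ay": 0.0, "az": 0.001}
5 x {"jaw": 1, "tx": -23.37, "ty": 7.75, "tz": -17.57, "ax": -0.209, "ay": 0.011, "az": -0.101}
CALL
2 x {"jaw": 1, "tx": 0.0, "ty": 0.0, "tz": 0.0, "ax": 0.0, "ay": 0.0, "az": 0.0}
3 x {"jaw": 1, "tx": -0.0, "ty": 0.0, "tz": 12.0, "ax": 0.0, "ay": 0.0, "az": 0.0}
3 x {"jaw": 1, "tx": 0.0, "ty": -0.0, "tz": 14.65, "ax": 0.0, "ay": 0.0, "az": 0.0}
```

Request:
{"op": "step_arm", "data": {"deltas": [{"jaw":1,"tx":0,"ty":0,"tz":-6,"ax":0,"ay":0,"az":0},{"jaw":1,"tx":0,"ty":0,"tz":-12,"ax":0,"ay":0,"az":0},{"jaw":1,"tx":-1,"ty":0.5,"tz":-17.6,"ax":0,"ay":0,"az":0},{"jaw":1,"tx":-6,"ty":2,"tz":-17.6,"ax":-0.05,"ay":0.003,"az":-0.03},{"jaw":1,"tx":-12,"ty":4,"tz":-17.6,"ax":-0.1,"ay":0.006,"az":-0.06},{"jaw":1,"tx":-18,"ty":6,"tz":-17.6,"ax":-0.16,"ay":0.009,"az":-0.08},{"jaw":1,"tx":-23.4,"ty":7.75,"tz":-17.6,"ax":-0.209,"ay":0.011,"az":-0.101},{"jaw":1,"tx":-23.4,"ty":7.75,"tz":-17.6,"ax":-0.209,"ay":0.011,"az":-0.101}]}}

```text
clock: 4.3
tool_pos: [0.5687, 0.0104, 0.1988]
tcp_rot: [2.096, 2.126, 0.222]
ft_force: [-0.2, 0.8, -1.7]
grip_width: 0.0515
```

Request:
{"op": "step_arm", "data": {"deltas": [{"jaw":1,"tx":0,"ty":0,"tz":0,"ax":0,"ay":0,"az":0},{"jaw":1,"tx":0,"ty":0,"tz":3,"ax":0,"ay":0,"az":0},{"jaw":1,"tx":0,"ty":0,"tz":6,"ax":0,"ay":0,"az":0},{"jaw":1,"tx":0,"ty":0,"tz":9,"ax":0,"ay":0,"az":0},{"jaw":1,"tx":0,"ty":0,"tz":11,"ax":0,"ay":0,"az":0},{"jaw":1,"tx":0,"ty":0,"tz":11,"ax":0,"ay":0,"az":0},{"jaw":1,"tx":0,"ty":0,"tz":11,"ax":0,"ay":0,"az":0},{"jaw":1,"tx":0,"ty":0,"tz":11,"ax":0,"ay":0,"az":0}]}}

```text
clock: 5.3
tool_pos: [0.5919, 0.0163, 0.0917]
tcp_rot: [2.09, 2.134, 0.226]
ft_force: [0.1, 0.3, -2.6]
grip_width: 0.0512
```

```bash
python3 - <<'E'
from plan import *
s=sense(); p=np.array(s["tool_pos"]); M=R.from_rotvec(s["tcp_rot"]).as_matrix()
print("in deck",D[0].T@(p-D[1]), indeck((0,0,0))[1].T@M)
sf=(M@np.c_[[0,1,0],[1,0,0],[0,0,-1.]]@R.from_euler("z",-90,degrees=True).as_matrix(), p+M[:,2]*.002)
rl=[[(a,b,.01),(c,b,.01)] for a,c in((-.08,-.03),(.03,.08)) for b in(.0355,-.0355)]
it=[(D,box(-.1025,.1025,-.0725,.0725,[0])+rl,(0,0,255)),(sf,box(-.032,.032,-.089,.089,[0,.02]),(0,255,0))]
b=over("scene",it,(235,145,330,230),6,""); a=over("top",it,(225,130,290,215),6,"")
im=np.hstack([b,a[:510,:220]]) if 0 else b
h=min(a.shape[0],b.shape[0]); cv2.imwrite("pics/ov2.png",cv2.resize(np.hstack([b[:h],a[:h]]),None,fx=.83,fy=.83))
E
```

```text
t 5.3 pos [0.5919 0.0163 0.0917] q [-0.02  0.86 -0.13  1.81  0.4   0.29  1.13] F [ 0.1  0.3 -2.6] w 0.0512
in deck [ 3.29229380e-04 -3.23328142e-05  4.05251394e-02] [[ 9.99999912e-01 -1.61968096e-04  3.86958183e-04]
 [ 1.61605672e-04  9.99999548e-01  9.36442759e-04]
 [-3.87109682e-04 -9.36380142e-04  9.99999487e-01]]
```

View pics/ov2.png

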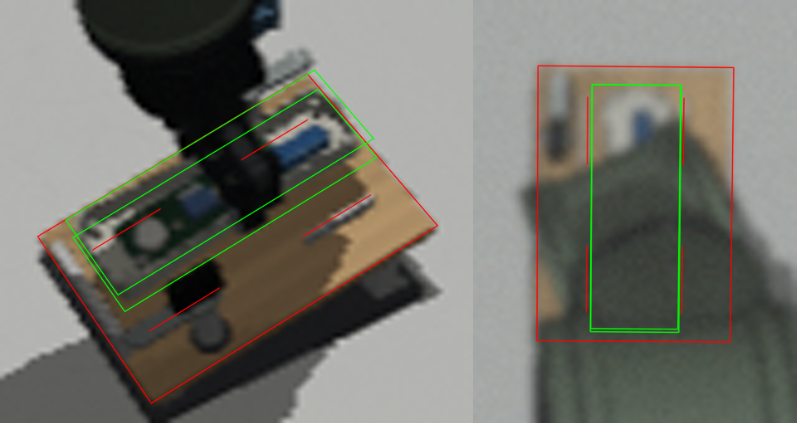

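Request:
{"op": "step_arm", "data": {"deltas": [{"jaw":1,"tx":0,"ty":0.2,"tz":1.5,"ax":0,"ay":0,"az":0},{"jaw":1,"tx":0,"ty":0.2,"tz":2.5,"ax":0,"ay":0,"az":0},{"jaw":1,"tx":0,"ty":0.2,"tz":3.2,"ax":0,"ay":0,"az":0},{"jaw":1,"tx":0,"ty":0.2,"tz":3.5,"ax":0,"ay":0,"az":0},{"jaw":1,"tx":0,"ty":0.2,"tz":3.7,"ax":0,"ay":0,"az":0},{"jaw":1,"tx":0,"ty":0.2,"tz":3.7,"ax":0,"ay":0,"az":0},{"jaw":1,"tx":0,"ty":0.2,"tz":3.7,"ax":0,"ay":0,"az":0},{"jaw":1,"tx":0,"ty":0.2,"tz":3.7,"ax":0,"ay":0,"az":0}]}}

```text
clock: 6.4
tool_pos: [0.6011, 0.0163, 0.0553]
tcp_rot: [2.09, 2.134, 0.224]
ft_force: [-3.9, 0.5, 5.5]
grip_width: 0.0515
```

Request:
{"op": "step_arm", "data": {"deltas": [{"jaw":-0.7,"tx":0,"ty":0,"tz":0,"ax":0,"ay":0,"az":0},{"jaw":-0.7,"tx":0,"ty":0,"tz":0,"ax":0,"ay":0,"az":0},{"jaw":-0.7,"tx":0,"ty":0,"tz":0,"ax":0,"ay":0,"az":0},{"jaw":-0.7,"tx":0,"ty":0,"tz":-1,"ax":0,"ay":0,"az":0},{"jaw":-0.7,"tx":0,"ty":0,"tz":-4,"ax":0,"ay":0,"az":0},{"jaw":-0.7,"tx":0,"ty":0,"tz":-9,"ax":0,"ay":0,"az":0},{"jaw":-0.7,"tx":0,"ty":0,"tz":-14,"ax":0,"ay":0,"az":0},{"jaw":-0.7,"tx":0,"ty":0,"tz":-14,"ax":0,"ay":0,"az":0}]}}

```text
clock: 7.4
tool_pos: [0.5728, 0.0155, 0.1958]
tcp_rot: [2.088, 2.131, 0.23]
ft_force: [-0.5, 0.0, -1.3]
grip_width: 0.0723
```

```bash
python3 - <<'E'
from plan import *
M=down(78.3); p=[.487,.402]
plan([(p+[.15],M,-1,8)])
E
```

```text
t 7.4 pos [0.5728 0.0155 0.1958] q [ 0.04  0.67 -0.23  1.78  0.35  0.51  1.17] F [-0.5  0.  -1.3] w 0.0723
CALL
8 x {"jaw": -1, "tx": 38.81, "ty": -8.6, "tz": 2.83, "ax": 0.214, "ay": -0.025, "az": 0.224}
```

Request:
{"op": "step_arm", "data": {"deltas": [{"jaw":-1,"tx":5,"ty":-1,"tz":0,"ax":0.03,"ay":0,"az":0.03},{"jaw":-1,"tx":11,"ty":-2.5,"tz":0,"ax":0.06,"ay":-0.007,"az":0.06},{"jaw":-1,"tx":17,"ty":-4,"tz":0,"ax":0.1,"ay":-0.01,"az":0.1},{"jaw":-1,"tx":23,"ty":-5,"tz":1,"ax":0.13,"ay":-0.015,"az":0.13},{"jaw":-1,"tx":29,"ty":-6.5,"tz":2,"ax":0.16,"ay":-0.02,"az":0.17},{"jaw":-1,"tx":35,"ty":-8,"tz":2.8,"ax":0.19,"ay":-0.022,"az":0.2},{"jaw":-1,"tx":38.8,"ty":-8.6,"tz":2.8,"ax":0.214,"ay":-0.025,"az":0.224},{"jaw":-1,"tx":38.8,"ty":-8.6,"tz":2.8,"ax":0.214,"ay":-0.025,"az":0.224}]}}

```text
clock: 8.4
tool_pos: [0.4843, 0.4044, 0.1457]
tcp_rot: [-2.43, -1.984, 0.009]
ft_force: [0.1, -0.4, -0.2]
grip_width: 0.0856
```

```bash
python3 - <<'E'
from plan import *
sense()
rl=[[(a,b,.01),(c,b,.01)] for a,c in((-.08,-.03),(.03,.08)) for b in(.0355,-.0355)]
sf=(D[0]@R.from_euler("z",-90,degrees=True).as_matrix(),D[0]@[-.003,0,0]+D[1])
it=[(D,rl,(0,0,255)),(sf,box(-.032,.032,-.089,.089,[0,.02]),(0,255,0)),(frame(.487,.402,-101.7),box(-.032,.032,-.089,.089,[0,.015]),(255,0,255))]
b=over("scene",it,(172,115,332,230),5,"")
cv2.imwrite("pics/ov3.png",b)
E
```

```text
t 8.4 pos [0.4843 0.4044 0.1457] q [-0.69  0.9  -0.12  1.35  0.11  0.9   0.53] F [ 0.1 -0.4 -0.2] w 0.0856
```

View pics/ov3.png

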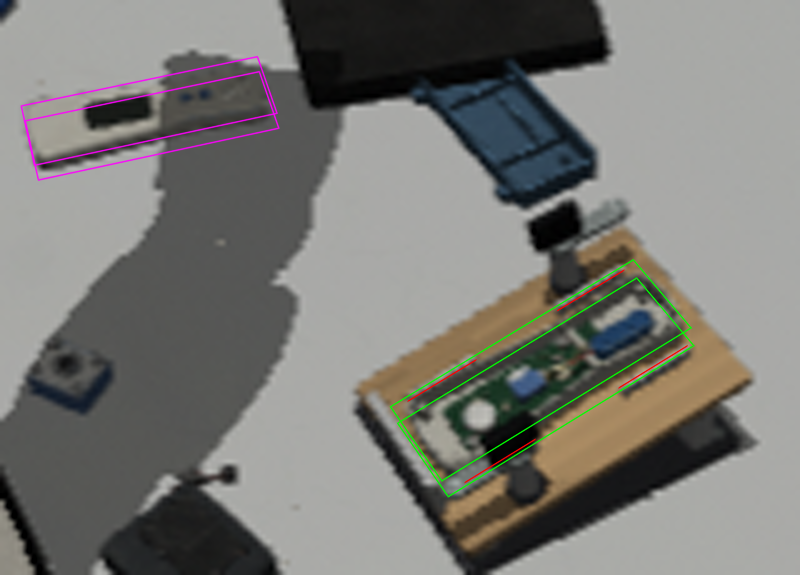

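```bash
python3 - <<'E'
from plan import *
s=sense(); u=proj("scene",s["tool_pos"]); print(u,(np.array(u)-[172,115])*5, proj("scene",[.484,.404,.3]))
M=down(78.3); p=[.487,.402]
plan([(p+[.06],M,-1,3),(p+[.0],M,-1,5)])
E
```

```text
t 8.45 pos [0.4853 0.4024 0.146 ] q [-0.69  0.9  -0.12  1.36  0.11  0.9   0.53] F [ 0.1 -0.9  0.8] w 0.0853
(np.float64(195.15304264555846), np.float64(107.98195726607437)) [115.76521323 -35.09021367] (np.float64(186.74817369452728), np.float64(67.69264839466408))
t 8.45 pos [0.4853 0.4024 0.146 ] q [-0.69  0.9  -0.12  1.36  0.11  0.9   0.53] F [ 0.1 -0.9  0.8] w 0.0853
CALL
3 x {"jaw": -1, "tx": 0.02, "ty": 0.23, "tz": 8.6, "ax": -0.006, "ay": 0.003, "az": 0.001}
5 x {"jaw": -1, "tx": 0.04, "ty": 0.26, "tz": 14.6, "ax": -0.006, "ay": 0.003, "az": 0.001}
```

Request:
{"op": "step_arm", "data": {"deltas": [{"jaw":-1,"tx":0,"ty":0,"tz":5,"ax":0,"ay":0,"az":0},{"jaw":-1,"tx":0,"ty":0.1,"tz":9,"ax":0,"ay":0,"az":0},{"jaw":-1,"tx":0,"ty":0.1,"tz":12,"ax":0,"ay":0,"az":0},{"jaw":-1,"tx":0,"ty":0.1,"tz":14,"ax":0,"ay":0,"az":0},{"jaw":-1,"tx":0,"ty":0.1,"tz":14.7,"ax":0,"ay":0,"az":0},{"jaw":-1,"tx":0,"ty":0.1,"tz":14.7,"ax":0,"ay":0,"az":0},{"jaw":-1,"tx":0,"ty":0.1,"tz":14.7,"ax":0,"ay":0,"az":0},{"jaw":-1,"tx":0,"ty":0.1,"tz":14.7,"ax":0,"ay":0,"az":0}]}}

```text
clock: 9.45
tool_pos: [0.4863, 0.4019, 0.0005]
tcp_rot: [-2.434, -1.981, 0.006]
ft_force: [0.6, 0.2, 0.6]
grip_width: 0.0856
```

Request:
{"op": "step_arm", "data": {"deltas": [{"jaw":1,"tx":0,"ty":0,"tz":0,"ax":0,"ay":0,"az":0},{"jaw":1,"tx":0,"ty":0,"tz":0,"ax":0,"ay":0,"az":0},{"jaw":1,"tx":0,"ty":0,"tz":0,"ax":0,"ay":0,"az":0},{"jaw":1,"tx":0,"ty":0,"tz":0,"ax":0,"ay":0,"az":0},{"jaw":1,"tx":0,"ty":0,"tz":0,"ax":0,"ay":0,"az":0},{"jaw":1,"tx":0,"ty":0,"tz":0,"ax":0,"ay":0,"az":0},{"jaw":1,"tx":0,"ty":0,"tz":-1,"ax":0,"ay":0,"az":0},{"jaw":1,"tx":0,"ty":0,"tz":-2,"ax":0,"ay":0,"az":0}], "newtons": 50}}

```text
clock: 10.45
tool_pos: [0.4862, 0.4017, 0.0205]
tcp_rot: [-2.434, -1.981, 0.007]
ft_force: [-0.2, -0.4, -0.3]
grip_width: 0.0629
```

```bash
python3 - <<'E'
from plan import *
M=down(78.3)
a=indeck((-.003,0,.15)); b=indeck((-.003,0,.06))
plan([([.487,.402,.2],M,1,3),(*a,1,5)],[(*a,1,2),(*b,1,6)])
E
```

```text
t 10.45 pos [0.4862 0.4017 0.0205] q [-0.69  1.07 -0.1   1.42  0.14  0.66  0.51] F [-0.2 -0.4 -0.3] w 0.0629
CALL
3 x {"jaw": 1, "tx": 0.02, "ty": -0.03, "tz": -17.95, "ax": -0.005, "ay": 0.002, "az": -0.0}
5 x {"jaw": 1, "tx": -36.2, "ty": 15.53, "tz": -17.78, "ax": -0.214, "ay": 0.025, "az": -0.224}
CALL
2 x {"jaw": 1, "tx": 0.0, "ty": 0.0, "tz": 0.0, "ax": 0.0, "ay": 0.0, "az": 0.0}
6 x {"jaw": 1, "tx": -0.0, "ty": 0.0, "tz": 9.0, "ax": 0.0, "ay": 0.0, "az": 0.0}
```

Request:
{"op": "step_arm", "data": {"deltas": [{"jaw":1,"tx":0,"ty":0,"tz":-5,"ax":0,"ay":0,"az":0},{"jaw":1,"tx":0,"ty":0,"tz":-10,"ax":0,"ay":0,"az":0},{"jaw":1,"tx":-2,"ty":1,"tz":-15,"ax":0,"ay":0,"az":0},{"jaw":1,"tx":-6.5,"ty":2.8,"tz":-17.8,"ax":-0.04,"ay":0.004,"az":-0.04},{"jaw":1,"tx":-11.5,"ty":5,"tz":-17.8,"ax":-0.07,"ay":0.007,"az":-0.07},{"jaw":1,"tx":-16.5,"ty":7,"tz":-17.8,"ax":-0.1,"ay":0.01,"az":-0.1},{"jaw":1,"tx":-21.5,"ty":9,"tz":-17.8,"ax":-0.13,"ay":0.013,"az":-0.13},{"jaw":1,"tx":-21.5,"ty":9,"tz":-17.8,"ax":-0.13,"ay":0.013,"az":-0.13}]}}

```text
clock: 11.45
tool_pos: [0.5323, 0.1688, 0.1985]
tcp_rot: [2.238, 2.068, 0.133]
ft_force: [0.0, 0.5, -1.0]
grip_width: 0.0625
```

```bash
python3 - <<'E'
from plan import *
a=indeck((-.003,0,.12)); b=indeck((-.003,0,.06))
plan([(*a,1,5)],[(*b,1,8)])
E
```

```text
t 11.45 pos [0.5323 0.1688 0.1985] q [-0.32  0.68 -0.14  1.72  0.25  0.65  0.88] F [ 0.   0.5 -1. ] w 0.0625
CALL
5 x {"jaw": 1, "tx": -14.93, "ty": 4.76, "tz": 3.58, "ax": -0.083, "ay": 0.015, "az": -0.099}
CALL
8 x {"jaw": 1, "tx": 0.0, "ty": -0.0, "tz": 6.0, "ax": 0.0, "ay": 0.0, "az": 0.0}
```

Request:
{"op": "step_arm", "data": {"deltas": [{"jaw":1,"tx":-5,"ty":1.6,"tz":0.5,"ax":-0.03,"ay":0.005,"az":-0.03},{"jaw":1,"tx":-10,"ty":3.2,"tz":1,"ax":-0.06,"ay":0.01,"az":-0.06},{"jaw":1,"tx":-14.9,"ty":4.75,"tz":1.5,"ax":-0.083,"ay":0.015,"az":-0.099},{"jaw":1,"tx":-14.9,"ty":4.75,"tz":3.6,"ax":-0.083,"ay":0.015,"az":-0.099},{"jaw":1,"tx":-14.9,"ty":4.75,"tz":3.6,"ax":-0.083,"ay":0.015,"az":-0.099},{"jaw":1,"tx":-14.9,"ty":4.75,"tz":3.6,"ax":-0.083,"ay":0.015,"az":-0.099},{"jaw":1,"tx":-14.9,"ty":4.75,"tz":3.6,"ax":-0.083,"ay":0.015,"az":-0.099},{"jaw":1,"tx":-14.9,"ty":4.75,"tz":3.6,"ax":-0.083,"ay":0.015,"az":-0.099}]}}

```text
clock: 12.45
tool_pos: [0.5723, 0.0211, 0.1678]
tcp_rot: [2.085, 2.141, 0.226]
ft_force: [0.8, 0.3, -1.0]
grip_width: 0.0623
```

Request:
{"op": "step_arm", "data": {"deltas": [{"jaw":1,"tx":0,"ty":0,"tz":2,"ax":0,"ay":0,"az":0},{"jaw":1,"tx":0,"ty":0,"tz":4,"ax":0,"ay":0,"az":0},{"jaw":1,"tx":0,"ty":0,"tz":6,"ax":0,"ay":0,"az":0},{"jaw":1,"tx":0,"ty":0,"tz":6,"ax":0,"ay":0,"az":0},{"jaw":1,"tx":0,"ty":0,"tz":6,"ax":0,"ay":0,"az":0},{"jaw":1,"tx":0,"ty":0,"tz":6,"ax":0,"ay":0,"az":0},{"jaw":1,"tx":0,"ty":0,"tz":6,"ax":0,"ay":0,"az":0},{"jaw":1,"tx":0,"ty":0,"tz":6,"ax":0,"ay":0,"az":0}]}}

```text
clock: 13.45
tool_pos: [0.5846, 0.021, 0.1088]
tcp_rot: [2.086, 2.141, 0.226]
ft_force: [0.1, -0.7, -1.2]
grip_width: 0.0623
```

```bash
python3 - <<'E'
from plan import *
s=sense(); p=np.array(s["tool_pos"]); M=R.from_rotvec(s["tcp_rot"]).as_matrix()
print("in deck",D[0].T@(p-D[1]), R.from_matrix(indeck((0,0,0))[1].T@M).as_rotvec())
F=np.c_[[0,1,0],[1,0,0],[0,0,-1.]]@R.from_euler("z",-90,degrees=True).as_matrix()
lf=(M@F, p)
sf=(D[0]@R.from_euler("z",-90,degrees=True).as_matrix(),D[0]@[-.003,0,0]+D[1])
it=[(sf,box(-.032,.032,-.089,.089,[.02]),(0,255,0)),(lf,box(-.032,.032,-.089,.089,[0,.015]),(255,0,255))]
b=over("scene",it,(235,145,330,230),6,""); a=over("top",it,(225,130,290,215),6,"")
cv2.imwrite("pics/ov4.png",cv2.resize(np.hstack([b,a]),None,fx=.83,fy=.83))
E
```

```text
t 13.45 pos [0.5846 0.021  0.1088] q [-0.02  0.83 -0.14  1.82  0.39  0.31  1.13] F [ 0.1 -0.7 -1.2] w 0.0623
in deck [-0.00314999  0.00485803  0.0587559 ] [ 0.00114893  0.00282757 -0.00463638]
```

View pics/ov4.png

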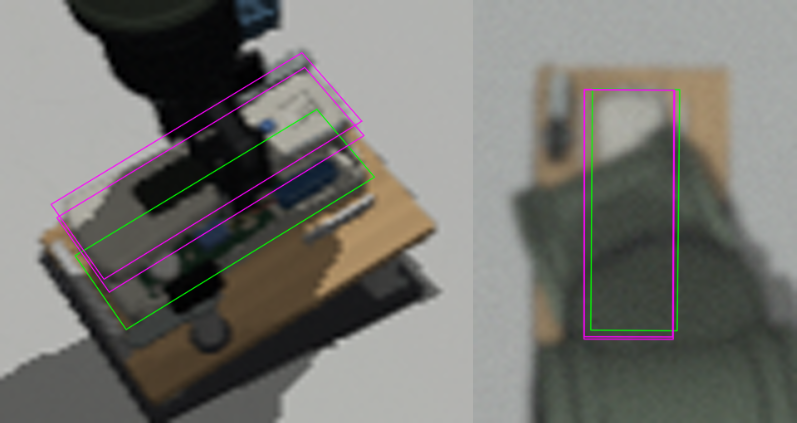

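Request:
{"op": "step_arm", "data": {"deltas": [{"jaw":1,"tx":-0.5,"ty":0,"tz":0.5,"ax":0,"ay":0,"az":0.005},{"jaw":1,"tx":-0.5,"ty":0,"tz":1.5,"ax":0,"ay":0,"az":0.005},{"jaw":1,"tx":-0.5,"ty":0,"tz":2.5,"ax":0,"ay":0,"az":0.005},{"jaw":1,"tx":-0.5,"ty":0,"tz":3.2,"ax":0,"ay":0,"az":0.005},{"jaw":1,"tx":-0.5,"ty":0,"tz":3.6,"ax":0,"ay":0,"az":0.005},{"jaw":1,"tx":-0.5,"ty":0,"tz":3.7,"ax":0,"ay":0,"az":0.005},{"jaw":1,"tx":-0.5,"ty":0,"tz":3.7,"ax":0,"ay":0,"az":0.005},{"jaw":1,"tx":-0.5,"ty":0,"tz":3.7,"ax":0,"ay":0,"az":0.005}]}}

```text
clock: 14.55
tool_pos: [0.5924, 0.0163, 0.0726]
tcp_rot: [2.092, 2.136, 0.226]
ft_force: [-0.1, 0.0, -0.2]
grip_width: 0.0624
```

Request:
{"op": "step_arm", "data": {"deltas": [{"jaw":1,"tx":0,"ty":0,"tz":0.15,"ax":0,"ay":0,"az":0},{"jaw":1,"tx":0,"ty":0,"tz":0.15,"ax":0,"ay":0,"az":0},{"jaw":-0.9,"tx":0,"ty":0,"tz":0.15,"ax":0,"ay":0,"az":0},{"jaw":-0.9,"tx":0,"ty":0,"tz":0.15,"ax":0,"ay":0,"az":0},{"jaw":-0.9,"tx":0,"ty":0,"tz":0.15,"ax":0,"ay":0,"az":0},{"jaw":-0.9,"tx":0,"ty":0,"tz":-2,"ax":0,"ay":0,"az":0},{"jaw":-0.9,"tx":0,"ty":0,"tz":-6,"ax":0,"ay":0,"az":0},{"jaw":-0.9,"tx":0,"ty":0,"tz":-10,"ax":0,"ay":0,"az":0}]}}

```text
clock: 15.55
tool_pos: [0.5713, 0.0156, 0.1712]
tcp_rot: [2.092, 2.137, 0.225]
ft_force: [1.0, -0.3, 0.2]
grip_width: 0.0813
```

```bash
python3 - <<'E'
from plan import *
a=indeck((.050,.056,.11)); b=indeck((.050,.056,.054))
plan([(*a,0,8)],[(*b,0,8)])
# aside for a clear look
plan([([.50,.20,.25],indeck((0,0,0))[1],-1,8)])
E
```

```text
t 15.55 pos [0.5713 0.0156 0.1712] q [ 0.03  0.71 -0.21  1.81  0.36  0.45  1.17] F [ 1.  -0.3  0.2] w 0.0813
CALL
8 x {"jaw": 0, "tx": 5.62, "ty": 5.34, "tz": 1.26, "ax": -0.002, "ay": -0.003, "az": -0.0}
CALL
8 x {"jaw": 0, "tx": 0.0, "ty": -0.0, "tz": 5.6, "ax": 0.0, "ay": 0.0, "az": 0.0}
t 15.55 pos [0.5713 0.0156 0.1712] q [ 0.03  0.71 -0.21  1.81  0.36  0.45  1.17] F [ 1.  -0.3  0.2] w 0.0813
CALL
8 x {"jaw": -1, "tx": 18.61, "ty": -4.97, "tz": -9.05, "ax": -0.002, "ay": -0.003, "az": -0.0}
```

Request:
{"op": "step_arm", "data": {"deltas": [{"jaw":-1,"tx":2,"ty":-0.5,"tz":-5,"ax":0,"ay":0,"az":0},{"jaw":-1,"tx":8,"ty":-2,"tz":-8,"ax":0,"ay":0,"az":0},{"jaw":-1,"tx":14,"ty":-4,"tz":-9,"ax":0,"ay":0,"az":0},{"jaw":-1,"tx":18.6,"ty":-5,"tz":-9,"ax":0,"ay":0,"az":0},{"jaw":-1,"tx":18.6,"ty":-5,"tz":-9,"ax":0,"ay":0,"az":0},{"jaw":-1,"tx":18.6,"ty":-5,"tz":-9,"ax":0,"ay":0,"az":0},{"jaw":-1,"tx":18.6,"ty":-5,"tz":-9,"ax":0,"ay":0,"az":0},{"jaw":-1,"tx":18.6,"ty":-5,"tz":-9,"ax":0,"ay":0,"az":0}]}}

```text
clock: 16.55
tool_pos: [0.5006, 0.1989, 0.2485]
tcp_rot: [2.093, 2.134, 0.226]
ft_force: [-0.0, 0.7, 0.2]
grip_width: 0.0854
```

```bash
python3 - <<'E'
from plan import *
sf=(D[0]@R.from_euler("z",-90,degrees=True).as_matrix(),D[0]@[-.004,0,0]+D[1])
fin=[[(.05-.017,y,.071),(.05+.017,y,.071)] for y in (.051,.061)]+[[(-.05-.017,y,.071),(-.05+.017,y,.071)] for y in (-.051,-.061)]
it=[(sf,box(-.032,.032,-.089,.089,[.02,.035]),(0,255,0)),(D,fin,(0,0,255))]
b=over("scene",it,(230,140,330,230),6,""); a=over("top",it,(232,130,285,215),6,"")
cv2.imwrite("pics/ov5.png",cv2.resize(np.hstack([cv2.copyMakeBorder(b,0,0,0,0,0),cv2.resize(a,None,fx=b.shape[0]/a.shape[0],fy=b.shape[0]/a.shape[0])]),None,fx=.83,fy=.83))
a=indeck((.050,.056,.12)); b=indeck((.050,.056,.055))
plan([(*a,0,8)],[(*b,0,8)])
E
```

```text
t 16.65 pos [0.5005 0.1993 0.2485] q [-0.4   0.55 -0.16  1.8   0.31  0.63  0.83] F [0.1 0.2 0.7] w 0.0851
CALL
8 x {"jaw": 0, "tx": -12.9, "ty": 10.3, "tz": 9.16, "ax": -0.001, "ay": -0.003, "az": -0.001}
CALL
8 x {"jaw": 0, "tx": -0.0, "ty": -0.0, "tz": 6.5, "ax": 0.0, "ay": 0.0, "az": 0.0}
```

View pics/ov5.png

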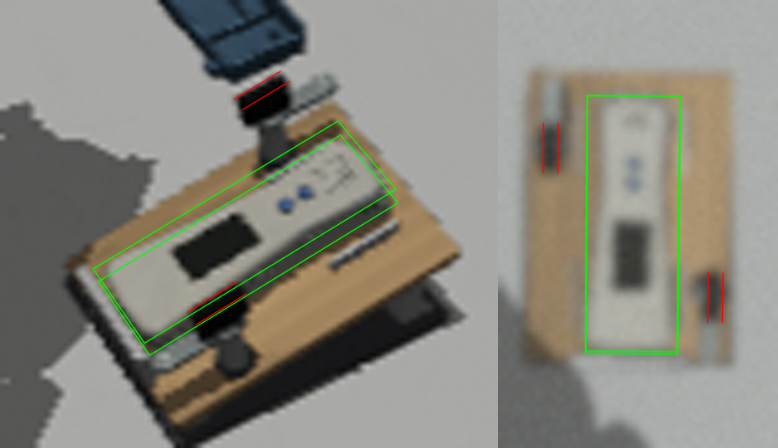

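Request:
{"op": "step_arm", "data": {"deltas": [{"jaw":0,"tx":-5,"ty":4,"tz":2,"ax":0,"ay":0,"az":0},{"jaw":0,"tx":-9,"ty":7.2,"tz":5,"ax":0,"ay":0,"az":0},{"jaw":0,"tx":-12.9,"ty":10.3,"tz":9.2,"ax":0,"ay":0,"az":0},{"jaw":0,"tx":-12.9,"ty":10.3,"tz":9.2,"ax":0,"ay":0,"az":0},{"jaw":0,"tx":-12.9,"ty":10.3,"tz":9.2,"ax":0,"ay":0,"az":0},{"jaw":0,"tx":-12.9,"ty":10.3,"tz":11.2,"ax":0,"ay":0,"az":0},{"jaw":0,"tx":-12.9,"ty":10.3,"tz":12.2,"ax":0,"ay":0,"az":0},{"jaw":0,"tx":-12.9,"ty":10.3,"tz":12.2,"ax":0,"ay":0,"az":0}]}}

```text
clock: 17.65
tool_pos: [0.6286, 0.0746, 0.1501]
tcp_rot: [2.091, 2.137, 0.226]
ft_force: [-0.8, 0.3, 0.7]
grip_width: 0.0427
```

```bash
python3 - <<'E'
from plan import *
b=indeck((.050,.056,.055))
plan([(*b,0,8)])
E
```

```text
t 17.65 pos [0.6286 0.0746 0.1501] q [-0.08  0.82 -0.19  1.61  0.34  0.55  1.11] F [-0.8  0.3  0.7] w 0.0427
CALL
8 x {"jaw": 0, "tx": -0.16, "ty": 0.05, "tz": 3.48, "ax": -0.002, "ay": -0.003, "az": 0.001}
```

Request:
{"op": "step_arm", "data": {"deltas": [{"jaw":0,"tx":-0.1,"ty":0,"tz":1.5,"ax":0,"ay":0,"az":0},{"jaw":0,"tx":-0.1,"ty":0,"tz":2.8,"ax":0,"ay":0,"az":0},{"jaw":0,"tx":-0.1,"ty":0,"tz":3.5,"ax":0,"ay":0,"az":0},{"jaw":0,"tx":-0.1,"ty":0,"tz":3.5,"ax":0,"ay":0,"az":0},{"jaw":1,"tx":-0.1,"ty":0,"tz":3.5,"ax":0,"ay":0,"az":0},{"jaw":1,"tx":-0.1,"ty":0,"tz":3.5,"ax":0,"ay":0,"az":0},{"jaw":1,"tx":-0.1,"ty":0,"tz":3.5,"ax":0,"ay":0,"az":0},{"jaw":1,"tx":-0.1,"ty":0,"tz":3.5,"ax":0,"ay":0,"az":0}], "newtons": 25}}

```text
clock: 18.65
tool_pos: [0.6361, 0.0746, 0.1163]
tcp_rot: [2.091, 2.138, 0.229]
ft_force: [-4.3, 6.9, 3.6]
grip_width: 0.0093
```

Request:
{"op": "step_arm", "data": {"deltas": [{"jaw":1,"tx":0.1,"ty":0,"tz":0,"ax":0,"ay":0,"az":0.1},{"jaw":1,"tx":0.1,"ty":0,"tz":0,"ax":0,"ay":0,"az":0.25},{"jaw":1,"tx":0.1,"ty":0,"tz":0,"ax":0,"ay":0,"az":0.4},{"jaw":1,"tx":0.1,"ty":0,"tz":0,"ax":0,"ay":0,"az":0.55},{"jaw":1,"tx":0.1,"ty":0,"tz":0,"ax":0,"ay":0,"az":0.7},{"jaw":1,"tx":0.1,"ty":0,"tz":0,"ax":0,"ay":0,"az":0.85},{"jaw":1,"tx":0.1,"ty":0,"tz":0,"ax":0,"ay":0,"az":0.95},{"jaw":1,"tx":0.1,"ty":0,"tz":0,"ax":0,"ay":0,"az":0.95}]}}

```text
clock: 19.65
tool_pos: [0.6356, 0.0739, 0.1162]
tcp_rot: [2.912, 0.965, 0.306]
ft_force: [-7.3, -2.7, 7.5]
grip_width: 0.0092
```

Request:
{"op": "step_arm", "data": {"deltas": [{"jaw":1,"tx":0,"ty":0,"tz":0,"ax":0,"ay":0,"az":0.1},{"jaw":1,"tx":0,"ty":0,"tz":0,"ax":0,"ay":0,"az":0.25},{"jaw":1,"tx":0,"ty":0,"tz":0,"ax":0,"ay":0,"az":0.4},{"jaw":1,"tx":0,"ty":0,"tz":0,"ax":0,"ay":0,"az":0.52},{"jaw":1,"tx":0,"ty":0,"tz":0,"ax":0,"ay":0,"az":0.62},{"jaw":1,"tx":0,"ty":0,"tz":0,"ax":0,"ay":0,"az":0.62},{"jaw":1,"tx":0,"ty":0,"tz":0,"ax":0,"ay":0,"az":0.62},{"jaw":1,"tx":0,"ty":0,"tz":0,"ax":0,"ay":0,"az":0.62}]}}

```text
clock: 20.65
tool_pos: [0.6351, 0.0738, 0.116]
tcp_rot: [-3.12, -0.034, -0.322]
ft_force: [-10.0, -2.5, 8.1]
grip_width: 0.0091
```

```bash
python3 - <<'E'
from plan import *
s=sense(); print(R.from_matrix(indeck((0,0,0))[1].T@R.from_rotvec(s["tcp_rot"]).as_matrix()).as_rotvec(), D[0].T@(s["tool_pos"]-D[1]),s["moment"])
E
```

```text
t 20.65 pos [0.6351 0.0738 0.116 ] q [-0.27  0.88  0.19  1.62 -0.27  0.46  0.08] F [-10.   -2.5   8.1] w 0.0091
[ 4.95501168e-03 -6.96141714e-04  1.57053968e+00] [0.04877551 0.05657469 0.05509389] [-0.56826193  2.22020182 -0.12040474]
```

Request:
{"op": "step_arm", "data": {"deltas": [{"jaw":0,"tx":0,"ty":0,"tz":0,"ax":0,"ay":0,"az":0},{"jaw":0,"tx":0,"ty":0,"tz":0,"ax":0,"ay":0,"az":0},{"jaw":0,"tx":0,"ty":0,"tz":0,"ax":0,"ay":0,"az":0},{"jaw":0,"tx":0,"ty":0,"tz":-1,"ax":0,"ay":0,"az":0},{"jaw":0,"tx":0,"ty":0,"tz":-4,"ax":0,"ay":0,"az":0},{"jaw":0,"tx":0,"ty":0,"tz":-7,"ax":0,"ay":0,"az":0},{"jaw":0,"tx":0,"ty":0,"tz":-7,"ax":0,"ay":0,"az":0},{"jaw":0,"tx":0,"ty":0,"tz":-7,"ax":0,"ay":0,"az":0}]}}

```text
clock: 21.65
tool_pos: [0.6216, 0.0738, 0.1842]
tcp_rot: [-3.119, -0.034, -0.325]
ft_force: [-0.3, 0.4, -0.5]
grip_width: 0.0429
```

```bash
python3 - <<'E'
from plan import *
a=indeck((-.051,-.056,.125)); b=indeck((-.051,-.056,.09)); c=indeck((-.051,-.056,.055))
plan([(*a,0,8)],[(*b,0,8)])
E
```

```text
t 21.65 pos [0.6216 0.0738 0.1842] q [-0.3   0.77  0.23  1.61 -0.25  0.58  0.06] F [-0.3  0.4 -0.5] w 0.0429
CALL
8 x {"jaw": 0, "tx": -10.08, "ty": 11.27, "tz": -0.06, "ax": -0.004, "ay": -0.001, "az": -1.57}
CALL
8 x {"jaw": 0, "tx": 0.0, "ty": 0.0, "tz": 3.5, "ax": 0.0, "ay": 0.0, "az": 0.0}
```

Request:
{"op": "step_arm", "data": {"deltas": [{"jaw":0,"tx":-1.5,"ty":1.5,"tz":0,"ax":0,"ay":0,"az":-0.18},{"jaw":0,"tx":-3,"ty":3,"tz":0,"ax":0,"ay":0,"az":-0.36},{"jaw":0,"tx":-4.5,"ty":4.5,"tz":0,"ax":0,"ay":0,"az":-0.54},{"jaw":0,"tx":-6,"ty":6,"tz":0,"ax":0,"ay":0,"az":-0.72},{"jaw":0,"tx":-7.5,"ty":7.5,"tz":0,"ax":0,"ay":0,"az":-0.9},{"jaw":0,"tx":-9,"ty":9,"tz":0,"ax":0,"ay":0,"az":-1.08},{"jaw":0,"tx":-10.1,"ty":11.2,"tz":0,"ax":-0.004,"ay":0,"az":-1.26},{"jaw":0,"tx":-10.1,"ty":11.2,"tz":0,"ax":-0.004,"ay":0,"az":-1.44}]}}

```text
clock: 22.65
tool_pos: [0.5245, -0.042, 0.1624]
tcp_rot: [2.227, 2.004, 0.237]
ft_force: [-0.1, -0.2, -0.3]
grip_width: 0.0426
```

```bash
python3 - <<'E'
from plan import *
a=indeck((-.051,-.056,.125)); b=indeck((-.051,-.056,.09)); c=indeck((-.051,-.056,.055))
plan([(*a,0,8),(*b,0,8)])
E
```

```text
t 22.65 pos [ 0.5245 -0.042   0.1624] q [ 0.13  0.67 -0.18  1.97  0.36  0.31  1.13] F [-0.1 -0.2 -0.3] w 0.0426
CALL
8 x {"jaw": 0, "tx": 0.1, "ty": 0.1, "tz": -0.11, "ax": -0.001, "ay": 0.001, "az": -0.126}
8 x {"jaw": 0, "tx": 0.11, "ty": 0.1, "tz": 3.39, "ax": -0.001, "ay": 0.001, "az": -0.126}
```

Request:
{"op": "step_arm", "data": {"deltas": [{"jaw":0,"tx":0,"ty":0,"tz":0,"ax":0,"ay":0,"az":-0.126},{"jaw":0,"tx":0,"ty":0.05,"tz":1,"ax":0,"ay":0,"az":-0.126},{"jaw":0,"tx":0,"ty":0.05,"tz":2,"ax":0,"ay":0,"az":-0.126},{"jaw":0,"tx":0,"ty":0.05,"tz":3,"ax":0,"ay":0,"az":-0.126},{"jaw":0,"tx":0,"ty":0.05,"tz":3.4,"ax":0,"ay":0,"az":-0.126},{"jaw":0,"tx":0,"ty":0.05,"tz":3.4,"ax":0,"ay":0,"az":-0.126},{"jaw":0,"tx":0,"ty":0.05,"tz":3.4,"ax":0,"ay":0,"az":-0.126},{"jaw":0,"tx":0,"ty":0.05,"tz":3.4,"ax":0,"ay":0,"az":-0.126}]}}

```text
clock: 23.65
tool_pos: [0.533, -0.0404, 0.1303]
tcp_rot: [2.094, 2.129, 0.226]
ft_force: [-0.5, 0.5, 0.2]
grip_width: 0.0426
```

```bash
python3 - <<'E'
from plan import *
c=indeck((-.051,-.0555,.055))
plan([(*c,0,8)])
E
```

```text
t 23.65 pos [ 0.533  -0.0404  0.1303] q [ 0.11  0.74 -0.15  1.98  0.43  0.23  1.18] F [-0.5  0.5  0.2] w 0.0426
CALL
8 x {"jaw": 0, "tx": -0.01, "ty": -0.07, "tz": 3.57, "ax": 0.001, "ay": -0.0, "az": -0.004}
```

Request:
{"op": "step_arm", "data": {"deltas": [{"jaw":0,"tx":0,"ty":0,"tz":1.5,"ax":0,"ay":0,"az":0},{"jaw":0,"tx":0,"ty":0,"tz":2.8,"ax":0,"ay":0,"az":0},{"jaw":0,"tx":0,"ty":0,"tz":3.5,"ax":0,"ay":0,"az":0},{"jaw":0,"tx":0,"ty":0,"tz":3.5,"ax":0,"ay":0,"az":0},{"jaw":1,"tx":0,"ty":0,"tz":3.5,"ax":0,"ay":0,"az":0},{"jaw":1,"tx":0,"ty":0,"tz":3.5,"ax":0,"ay":0,"az":0},{"jaw":1,"tx":0,"ty":0,"tz":3.5,"ax":0,"ay":0,"az":0},{"jaw":1,"tx":0,"ty":0,"tz":3.5,"ax":0,"ay":0,"az":0}]}}

```text
clock: 24.65
tool_pos: [0.5403, -0.0394, 0.0962]
tcp_rot: [2.093, 2.13, 0.228]
ft_force: [-2.8, 5.1, 4.7]
grip_width: 0.0091
```

Request:
{"op": "step_arm", "data": {"deltas": [{"jaw":1,"tx":0,"ty":0,"tz":0,"ax":0,"ay":0,"az":0.1},{"jaw":1,"tx":0,"ty":0,"tz":0,"ax":0,"ay":0,"az":0.25},{"jaw":1,"tx":0,"ty":0,"tz":0,"ax":0,"ay":0,"az":0.4},{"jaw":1,"tx":0,"ty":0,"tz":0,"ax":0,"ay":0,"az":0.55},{"jaw":1,"tx":0,"ty":0,"tz":0,"ax":0,"ay":0,"az":0.7},{"jaw":1,"tx":0,"ty":0,"tz":0,"ax":0,"ay":0,"az":0.85},{"jaw":1,"tx":0,"ty":0,"tz":0,"ax":0,"ay":0,"az":0.95},{"jaw":1,"tx":0,"ty":0,"tz":0,"ax":0,"ay":0,"az":0.95}]}}

```text
clock: 25.65
tool_pos: [0.5399, -0.0401, 0.0961]
tcp_rot: [2.911, 0.958, 0.309]
ft_force: [-4.9, 1.3, 6.2]
grip_width: 0.0091
```

Request:
{"op": "step_arm", "data": {"deltas": [{"jaw":1,"tx":0,"ty":0,"tz":0,"ax":0,"ay":0,"az":0.1},{"jaw":1,"tx":0,"ty":0,"tz":0,"ax":0,"ay":0,"az":0.25},{"jaw":1,"tx":0,"ty":0,"tz":0,"ax":0,"ay":0,"az":0.4},{"jaw":1,"tx":0,"ty":0,"tz":0,"ax":0,"ay":0,"az":0.52},{"jaw":1,"tx":0,"ty":0,"tz":0,"ax":0,"ay":0,"az":0.62},{"jaw":1,"tx":0,"ty":0,"tz":0,"ax":0,"ay":0,"az":0.62},{"jaw":1,"tx":0,"ty":0,"tz":0,"ax":0,"ay":0,"az":0.62},{"jaw":1,"tx":0,"ty":0,"tz":0,"ax":0,"ay":0,"az":0.62}]}}

```text
clock: 26.65
tool_pos: [0.5394, -0.0402, 0.096]
tcp_rot: [-3.121, -0.027, -0.327]
ft_force: [-8.0, 0.5, 7.6]
grip_width: 0.0092
```

```bash
python3 - <<'E'
from plan import *
s=sense(); print(R.from_matrix(indeck((0,0,0))[1].T@R.from_rotvec(s["tcp_rot"]).as_matrix()).as_rotvec(), D[0].T@(s["tool_pos"]-D[1]),s["moment"])
E
```

```text
t 26.65 pos [ 0.5394 -0.0402  0.096 ] q [-0.01  0.81  0.05  1.99 -0.31  0.14  0.35] F [-8.   0.5  7.6] w 0.0092
[7.32377018e-04 3.52104338e-05 1.57449823e+00] [-0.05129989 -0.05540496  0.05587022] [-0.05657147  1.61572728 -0.0847427 ]
```

Request:
{"op": "step_arm", "data": {"deltas": [{"jaw":0,"tx":0,"ty":0,"tz":0,"ax":0,"ay":0,"az":0},{"jaw":0,"tx":0,"ty":0,"tz":0,"ax":0,"ay":0,"az":0},{"jaw":0,"tx":0,"ty":0,"tz":0,"ax":0,"ay":0,"az":0},{"jaw":0,"tx":0,"ty":0,"tz":-1,"ax":0,"ay":0,"az":0},{"jaw":0,"tx":0,"ty":0,"tz":-4,"ax":0,"ay":0,"az":0},{"jaw":0,"tx":0,"ty":0,"tz":-8,"ax":0,"ay":0,"az":0},{"jaw":0,"tx":0,"ty":0,"tz":-12,"ax":0,"ay":0,"az":0},{"jaw":0,"tx":0,"ty":0,"tz":-12,"ax":0,"ay":0,"az":0}]}}

```text
clock: 27.65
tool_pos: [0.5156, -0.0407, 0.216]
tcp_rot: [-3.121, -0.027, -0.336]
ft_force: [-0.3, 0.6, -0.9]
grip_width: 0.0427
```

```bash
cat > fk.py <<'E'
import numpy as np, json, itertools
from scipy.spatial.transform import Rotation as R
from scipy.optimize import least_squares
def fk(q,sg,L):
    M=np.eye(3); p=np.array([0,0,L[0]]); # L: h, a, b, c, off4, off6, 
    rz=lambda t:R.from_euler("z",t).as_matrix(); ry=lambda t:R.from_euler("y",t).as_matrix()
    M=M@rz(sg[0]*q[0])@ry(q[1]); p=p+M@[L[4],0,L[1]]
    M=M@rz(sg[1]*q[2])@ry(q[3]); p=p+M@[L[5],0,L[2]]
    M=M@rz(sg[2]*q[4])@ry(q[5]); p=p+M@[L[6],0,L[3]]
    return p,M@rz(sg[3]*q[6]+L[7])
def load():
    return [[np.array(v) for v in json.loads(l)] for l in open("log.jsonl")]
def fit():
    d=load(); best=None
    for sg in itertools.product((-1,1),repeat=4):
        for y0 in (0,3.14159):
            f=lambda L:np.concatenate([np.r_[(fk(q,sg,L)[0]-p)*10,(R.from_matrix(fk(q,sg,L)[1]).inv()*R.from_rotvec(r)).as_rotvec()] for q,p,r in d])
            r=least_squares(f,[.3,.4,.4,.3,0,0,0,y0],max_nfev=40)
            if best is None or r.cost<best[0]: best=(r.cost,sg,r.x)
    return best
if __name__=="__main__":
    c,sg,L=fit(); print(c,sg,np.round(L,4)); json.dump([sg,list(L)],open("arm.json","w"))
    for q,p,r in load()[::4]: print(np.round((fk(q,sg,L)[0]-p)*1000,1))
E
python3 - <<'E'
from plan import *
sense()
E
python3 fk.py
```

```text
t 27.65 pos [ 0.5156 -0.0407  0.216 ] q [-0.08  0.58  0.18  1.95 -0.27  0.42  0.31] F [-0.3  0.6 -0.9] w 0.0427
0.762102974705979 (-1, -1, -1, -1) [0.3322 0.5692 0.2903 0.3432 0.0151 0.0068 0.0464 3.1416]
[-31.3   1.    6.8]
[-0.2 11.2  3.7]
[-17.8  17.2  -7.2]
[ 0.5 11.4  2.5]
[-6.2 45.  -7.8]
[-2.  48.6  2.6]
```

```bash
cat > fk.py <<'E'
import numpy as np, json, itertools
from scipy.spatial.transform import Rotation as R
from scipy.optimize import least_squares
def fk(q,sg,L):
    # general: 7 revolute, alternating z,y axes, free link offsets between them
    t=[sg[0]*q[0],q[1],sg[1]*q[2],sg[4]*q[3],sg[2]*q[4],sg[5]*q[5],sg[3]*q[6]+L[0]]
    M=np.eye(3); p=np.array([0,0,L[1]]); O=np.array([[L[2],L[3],0],[0,0,L[4]],[L[5],L[6],0],[0,0,L[7]],[L[8],L[9],0],[L[10],L[11],L[12]],[0,0,0]])
    for i in range(7):
        M=M@R.from_euler("zy"[i%2],t[i]).as_matrix(); p=p+M@O[i]
    return p,M
def load():
    return [[np.array(v) for v in json.loads(l)] for l in open("log.jsonl")]
def fit():
    d=load(); res=[]
    for sg in itertools.product((-1,1),repeat=6):
      for y0 in (0,np.pi/2,np.pi,-np.pi/2):
        L=np.r_[y0,np.zeros(12)]
        ro=np.mean([(R.from_matrix(fk(q,sg,L)[1]).inv()*R.from_rotvec(r)).magnitude() for q,p,r in d]); res.append((ro,sg,y0))
    res.sort(key=lambda a:a[0]); print(res[:3])
    ro,sg,y0=res[0]
    f=lambda L:np.concatenate([(fk(q,sg,np.r_[y0,L])[0]-p)*10 for q,p,r in d]+[.01*L])
    r=least_squares(f,[.33,0,0,.5,0,0,.3,0,0,0,0,.3]); return r.cost,sg,np.r_[y0,r.x]
if __name__=="__main__":
    c,sg,L=fit(); print(c,sg,np.round(L,4)); json.dump([sg,list(L)],open("arm.json","w"))
    for q,p,r in load()[::4]: print(np.round((fk(q,sg,L)[0]-p)*1000,1))
E
python3 fk.py
```

```text
[(np.float64(4.695873072261992e-16), (-1, -1, -1, -1, 1, 1), 3.141592653589793), (np.float64(0.30212228569876054), (-1, 1, -1, -1, 1, 1), 3.141592653589793), (np.float64(0.5334673269196892), (-1, -1, 1, -1, 1, 1), 3.141592653589793)]
2.747552790780542e-05 (-1, -1, -1, -1, 1, 1) [ 3.1416e+00  3.1300e-01  0.0000e+00 -1.0000e-02  5.2090e-01  0.0000e+00
 -2.1600e-02  2.9000e-01 -0.0000e+00 -2.0000e-04  0.0000e+00 -2.0000e-04
  3.0910e-01]
[ 0.  0. -0.]
[-0. -0. -0.]
[ 0. -0.  0.]
[-0. -0. -0.]
[-0.  0. -0.]
[ 0. -0. -0.]
```

Both turnbuttons are across: the grip turned 1.57 rad on each. The fitted arm model matches every logged pose exactly, so I'll use it to find a wrist pose that stands the tools over the cup.

```bash
cat > ik.py <<'E'
from fk import *
sg,L=json.load(open("arm.json")); L=np.array(L)
lo=np.array([-2.71,-.32,-1.57,0,-1.46,0,-2.83])+.05; hi=np.array([2.71,2.16,1.52,2.45,4.6,2.02,2.83])-.05
def down(yaw):
    c,s=np.cos(np.radians(yaw)),np.sin(np.radians(yaw)); x=np.array([c,s,0]); z=np.array([0,0,-1.]); return np.c_[x,np.cross(z,x),z]
def tilt(yaw,ax): return down(yaw)@R.from_rotvec([np.radians(ax),0,0]).as_matrix()
def err(q,p,M):
    a,B=fk(q,sg,L); return np.r_[(a-p)*5,R.from_matrix(B.T@M).as_rotvec()]
def ik(p,M,q0,reg=.01):
    q0=np.clip(q0,lo+1e-3,hi-1e-3)
    r=least_squares(lambda q:np.r_[err(q,p,M),reg*(q-q0)],q0,bounds=(lo,hi),max_nfev=60)
    return r.x,np.linalg.norm(err(r.x,p,M))
def track(p0,M0,p1,M1,q,n=20):
    rv=R.from_matrix(M0.T@M1).as_rotvec(); worst=0; dq=0
    for k in range(1,n+1):
        qn,e=ik(p0+(p1-p0)*k/n,M0@R.from_rotvec(rv*k/n).as_matrix(),q); worst=max(worst,e); dq=max(dq,abs(qn-q).max()); q=qn
    return q,worst,dq
E
cat > search.py <<'E'
from ik import *
qs=load()[-1][0]
cup=np.array([.582,-.280]); z0=-.0187
pg=np.array([.45,-.31,.05])
for end,s0 in (("far",1),("near",-1)):
  for flip in (0,180):
    yg=90+flip
    pgg=np.array([.45 if s0>0 else .36,-.31,.10])
    qg,eg=ik(pgg,down(yg),qs)
    if eg>.02: print(end,flip,"grasp bad",round(eg,2)); continue
    for beta in (70,):
      for dy in range(-180,181,30):
        ax=-beta*s0*(1 if flip==0 else -1)
        M=tilt(yg+dy,ax); p=np.r_[cup,.16]-M[:,2]*z0
        q,e,dq=track(pgg,down(yg),p,M,qg,12)
        if e<.03: print(end,flip,dy,"err",round(e,3),"dq",round(dq,2),np.round(q,2),"margin",round(min((q-lo).min(),(hi-q).min()),2))
E
time python3 search.py
```

```text
far 0 -120 err 0.0 dq 0.25 [-0.3   1.61  1.38  1.01 -0.25  1.34 -0.11] margin 0.09
far 0 -90 err 0.002 dq 1.54 [ 0.03  1.14 -0.14  1.62  1.46  1.38 -1.18] margin 0.59
far 0 -60 err 0.001 dq 1.52 [ 0.4   1.19 -0.68  2.09  2.16  1.76 -1.25] margin 0.21
far 0 -30 err 0.001 dq 1.39 [ 0.84  1.36 -1.05  2.34  2.82  1.76 -0.66] margin 0.06
far 0 0 err 0.001 dq 1.36 [ 1.3   1.59 -1.46  2.19  2.84  0.91  0.17] margin 0.06
far 0 30 err 0.0 dq 0.12 [ 1.39  1.51 -1.36  1.75  0.67  0.2   2.5 ] margin 0.15
far 180 30 err 0.0 dq 0.2 [ 1.33  1.37 -1.11  1.75 -0.8   0.21  0.75] margin 0.16
far 180 60 err 0.0 dq 0.14 [ 0.99  1.27 -0.47  1.18 -0.77  1.24  0.69] margin 0.64
far 180 90 err 0.025 dq 0.55 [ 0.84  1.52 -0.85  0.38 -0.2   1.97  0.41] margin 0.0
near 0 -150 err 0.0 dq 0.29 [ 1.23  1.26 -0.83  1.76 -1.33  0.45  1.19] margin 0.08
near 0 -120 err 0.0 dq 0.22 [ 0.98  1.27 -0.43  1.18 -0.8   1.26  0.71] margin 0.61
near 0 60 err 0.0 dq 0.14 [0.01 1.3  0.03 1.   0.95 1.67 2.3 ] margin 0.3
near 0 90 err 0.0 dq 0.13 [-0.11  1.15  0.14  1.62  1.34  1.15  1.98] margin 0.78
near 0 120 err 0.0 dq 0.17 [-0.14  1.14  0.3   2.11  2.2   1.04  1.33] margin 0.29
near 0 150 err 0.001 dq 0.59 [0.14 1.18 0.32 2.36 3.01 1.54 1.21] margin 0.04
near 180 -150 err 0.001 dq 0.57 [ 1.19  1.22 -0.73  1.76 -1.41  0.54 -1.9 ] margin 0.0
near 180 -120 err 0.0 dq 0.27 [ 0.66  1.29  0.41  1.2  -1.4   1.74 -2.15] margin 0.01
near 180 60 err 0.0 dq 0.15 [-0.26  1.48  1.01  1.01  0.12  1.33 -0.36] margin 0.46
near 180 90 err 0.0 dq 0.15 [-0.5   1.49  1.17  1.64  0.1   0.43 -0.21] margin 0.3
real	0m24.189s
user	0m24.553s
sys	0m0.177s
```

```bash
python3 - <<'E'
from plan import *
sense()
rows={"scr":(.398,-.172,-8.1,.164,.018),"twz":(.407,-.236,6.7,.131,.016),"mrk":(.401,-.311,-4.0,.132,.013),"brs":(.3855,-.3806,3.7,.133,.018)}
it=[(frame(x,y,a-90),box(-w/2,w/2,-l/2,l/2,[.006]),(0,0,255)) for x,y,a,l,w in rows.values()]
th=np.linspace(0,2*np.pi,40); it.append((frame(.582,-.2804,0),[[(r*np.cos(t),r*np.sin(t),z) for t in th] for r,z in((.041,.098),(.035,.003))],(0,255,0)))
b=over("scene",it,(215,238,365,370),5,"")
cv2.imwrite("pics/tl.png",b[:600])
E
```

```text
t 27.65 pos [ 0.5156 -0.0407  0.216 ] q [-0.08  0.58  0.18  1.95 -0.27  0.42  0.31] F [-0.3  0.6 -0.9] w 0.0427
```

View pics/tl.png

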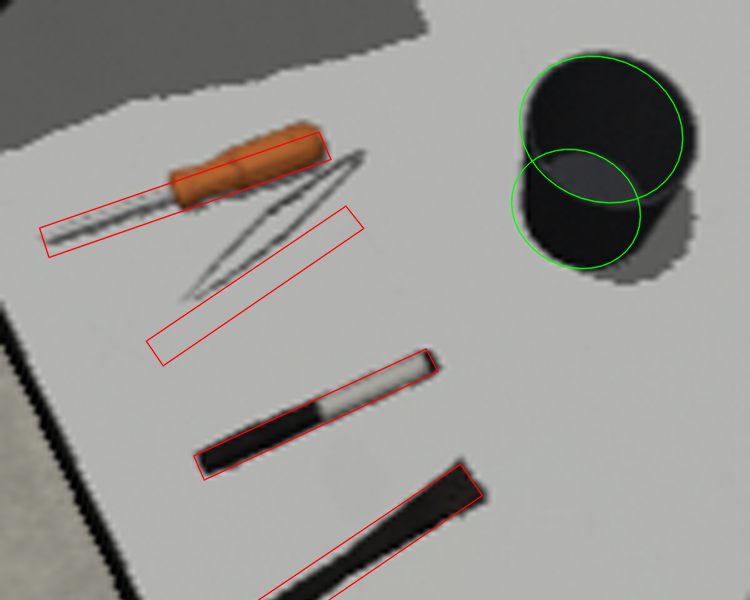

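```bash
python3 - <<'E'
from ov import *
S=lambda u,v,z: px("scene",215+u/5,238+v/5,z)
a,b=S(363,152,.004)[:2],S(185,300,.004)[:2]; d=a-b; print("twz",a,b,(a+b)/2,np.hypot(*d),np.degrees(np.arctan2(d[1],d[0])))
print("cup mouth",S(612,130,.098),"ends",S(526,125,.098),S(697,135,.098),S(600,52,.098),S(625,206,.098))
print("marker",S(432,360,.008),S(203,465,.008)); print("brush far",S(472,478,.006)); print("scr end",S(313,138,.012),"shaft tip",S(45,242,.010),"handle start",S(175,190,.012))
E
```

```text
twz [ 0.49701147 -0.19859374] [ 0.37004391 -0.22701193] [ 0.43352769 -0.21280284] 0.1301090131312873 12.616148944134261
cup mouth [ 0.58648528 -0.2862935   0.098     ] ends [ 0.54992554 -0.26313388  0.098     ] [ 0.62241225 -0.30909074  0.098     ] [ 0.60723297 -0.24665592  0.098     ] [ 0.56795134 -0.32308617  0.098     ]
marker [ 0.46690856 -0.31813466  0.008     ] [ 0.33796706 -0.30865769  0.008     ]
brush far [ 0.45311502 -0.37763939  0.006     ]
scr end [ 0.47460809 -0.18113679  0.012     ] shaft tip [ 0.3176439  -0.16435425  0.01      ] handle start [ 0.39271787 -0.17199602  0.012     ]
```

```bash
cat > tools.py <<'E'
from plan import *
import ik
CUP=np.array([.585,-.283]); d=np.array([.5,.866]); e=np.array([.866,-.5]); B=75
MC=ik.tilt(-30,B)
def over_cup(h,lat=0,fwd=.012): return np.r_[CUP+d*fwd+e*lat,h]-MC[:,2]*bot.pinch_z
E
python3 - <<'E'
from tools import *
g=np.array([.3895,-.2226]); M=down(102.6)
q=np.array(sense()["joint_positions"]); s=bot.sense(); p0=np.array(s["tool_pos"]); M0=R.from_rotvec(s["tcp_rot"]).as_matrix()
for nm,g,M,h in (("twz",g,M,.135),("mrk",np.array([.447,-.317]),down(-94),.135),("scr",np.array([.455,-.179]),down(-97),.165)):
    for p1,M1 in ((np.r_[g,.2],M),(np.r_[g,.003],M),(np.r_[g,.25],M),(over_cup(h+.13),MC),(over_cup(h),MC),(over_cup(h+.13),MC)):
        q,w,dq=ik.track(p0,M0,np.array(p1),M1,q,12); p0,M0=np.array(p1),M1
        print(nm,np.round(p1,3),"err",round(w,3),"dq",round(dq,2),np.round(q,2))
g=[.3895,-.2226]; M=down(102.6)
plan([(g+[.2],M,.3,8)],[(g+[.003],M,.3,8)])
E
```

```text
t 27.7 pos [ 0.5154 -0.0406  0.2145] q [-0.08  0.58  0.18  1.95 -0.28  0.42  0.31] F [-0.1 -0.9  0.2] w 0.0427
twz [ 0.39  -0.223  0.2  ] err 0.0 dq 0.14 [ 0.69  0.6  -0.4   1.96  0.37  0.65  1.84]
twz [ 0.39  -0.223  0.003] err 0.0 dq 0.05 [ 0.47  0.98 -0.04  2.11  0.56  0.06  1.68]
twz [ 0.39  -0.223  0.25 ] err 0.0 dq 0.06 [ 0.71  0.52 -0.43  1.88  0.29  0.8   1.92]
twz [ 0.6   -0.257  0.26 ] err 0.0 dq 0.19 [ 0.93  1.14 -0.33  1.18 -0.97  1.42  0.67]
twz [ 0.6   -0.257  0.13 ] err 0.0 dq 0.02 [ 0.93  1.34 -0.32  1.14 -0.95  1.35  0.82]
twz [ 0.6   -0.257  0.26 ] err 0.0 dq 0.02 [ 0.93  1.14 -0.33  1.18 -0.97  1.42  0.67]
mrk [ 0.447 -0.317  0.2  ] err 0.0 dq 0.14 [ 0.25  0.79  0.63  1.64 -0.57  0.9  -0.54]
mrk [ 0.447 -0.317  0.003] err 0.0 dq 0.04 [ 0.37  1.07  0.37  1.76 -0.79  0.47 -0.35]
mrk [ 0.447 -0.317  0.25 ] err 0.0 dq 0.05 [ 0.23  0.73  0.67  1.57 -0.51  1.02 -0.59]
mrk [ 0.6   -0.257  0.26 ] err 0.0 dq 0.15 [ 0.9   1.13 -0.24  1.18 -1.03  1.46  0.71]
mrk [ 0.6   -0.257  0.13 ] err 0.0 dq 0.02 [ 0.9   1.33 -0.23  1.15 -1.02  1.4   0.86]
mrk [ 0.6   -0.257  0.26 ] err 0
[... 179 characters left out ...]
 0.05 [ 0.14  1.03  0.31  1.97 -1.04  0.31 -0.37]
scr [ 0.455 -0.179  0.25 ] err 0.0 dq 0.06 [-0.11  0.68  0.8   1.77 -0.59  0.95 -0.76]
scr [ 0.6   -0.257  0.29 ] err 0.0 dq 0.19 [ 0.84  1.09 -0.1   1.17 -1.13  1.56  0.71]
scr [ 0.6   -0.257  0.16 ] err 0.0 dq 0.02 [ 0.85  1.28 -0.1   1.17 -1.12  1.48  0.88]
scr [ 0.6   -0.257  0.29 ] err 0.0 dq 0.02 [ 0.84  1.09 -0.1   1.17 -1.13  1.56  0.71]
t 27.7 pos [ 0.5154 -0.0406  0.2145] q [-0.08  0.58  0.18  1.95 -0.28  0.42  0.31] F [-0.1 -0.9  0.2] w 0.0427
CALL
8 x {"jaw": 0.3, "tx": -12.92, "ty": 17.98, "tz": -1.32, "ax": 0.188, "ay": -0.155, "az": -1.766}
CALL
8 x {"jaw": 0.3, "tx": 0.0, "ty": 0.0, "tz": 19.7, "ax": 0.0, "ay": 0.0, "az": 0.0}
```

Request:
{"op": "step_arm", "data": {"deltas": [{"jaw":0.3,"tx":-1.5,"ty":2,"tz":-0.5,"ax":0.02,"ay":-0.016,"az":-0.18},{"jaw":0.3,"tx":-3.5,"ty":4.5,"tz":-1,"ax":0.04,"ay":-0.03,"az":-0.36},{"jaw":0.3,"tx":-5.5,"ty":7.5,"tz":-1.3,"ax":0.06,"ay":-0.05,"az":-0.54},{"jaw":0.3,"tx":-7.5,"ty":10,"tz":-1.3,"ax":0.08,"ay":-0.065,"az":-0.72},{"jaw":0.3,"tx":-9,"ty":12.5,"tz":-1.3,"ax":0.1,"ay":-0.08,"az":-0.9},{"jaw":0.3,"tx":-11,"ty":15,"tz":-1.3,"ax":0.12,"ay":-0.1,"az":-1.08},{"jaw":0.3,"tx":-12.9,"ty":18,"tz":-1.3,"ax":0.14,"ay":-0.11,"az":-1.26},{"jaw":0.3,"tx":-12.9,"ty":18,"tz":-1.3,"ax":0.16,"ay":-0.13,"az":-1.44}]}}

```text
clock: 28.7
tool_pos: [0.3878, -0.2249, 0.1978]
tcp_rot: [-2.326, -2.097, -0.059]
ft_force: [0.1, 0.4, 0.0]
grip_width: 0.0299
```

```bash
python3 - <<'E'
from tools import *
g=[.3895,-.2226]; M=down(102.6)
plan([(g+[.15],M,.3,8),(g+[.05],M,.3,8)])
E
```

```text
t 28.7 pos [ 0.3878 -0.2249  0.1978] q [ 0.69  0.6  -0.35  1.97  0.27  0.62  1.64] F [0.1 0.4 0. ] w 0.0299
CALL
8 x {"jaw": 0.3, "tx": 0.08, "ty": 0.06, "tz": 4.79, "ax": 0.023, "ay": -0.031, "az": -0.323}
8 x {"jaw": 0.3, "tx": -0.26, "ty": -0.12, "tz": 14.78, "ax": 0.023, "ay": -0.031, "az": -0.323}
```

Request:
{"op": "step_arm", "data": {"deltas": [{"jaw":0.3,"tx":0,"ty":0,"tz":2,"ax":0.01,"ay":-0.015,"az":-0.17},{"jaw":0.3,"tx":0,"ty":0,"tz":5,"ax":0.023,"ay":-0.031,"az":-0.323},{"jaw":0.3,"tx":-0.1,"ty":0,"tz":9,"ax":0.023,"ay":-0.031,"az":-0.323},{"jaw":0.3,"tx":-0.2,"ty":-0.1,"tz":12,"ax":0.023,"ay":-0.031,"az":-0.323},{"jaw":0.3,"tx":-0.3,"ty":-0.1,"tz":14.8,"ax":0.023,"ay":-0.031,"az":-0.323},{"jaw":0.3,"tx":-0.3,"ty":-0.1,"tz":14.8,"ax":0.023,"ay":-0.031,"az":-0.323},{"jaw":0.3,"tx":-0.3,"ty":-0.1,"tz":14.8,"ax":0.023,"ay":-0.031,"az":-0.323},{"jaw":0.3,"tx":-0.3,"ty":-0.1,"tz":14.8,"ax":0.023,"ay":-0.031,"az":-0.323}]}}

```text
clock: 29.7
tool_pos: [0.392, -0.2213, 0.0516]
tcp_rot: [1.966, 2.447, 0.003]
ft_force: [0.5, -0.3, 0.1]
grip_width: 0.0298
```

```bash
python3 - <<'E'
from tools import *
g=[.3895,-.2226]; M=down(102.6)
plan([(g+[.003],M,.3,8)])
E
```

```text
t 29.7 pos [ 0.392  -0.2213  0.0516] q [ 0.53  0.87 -0.15  2.1   0.58  0.2   1.65] F [ 0.5 -0.3  0.1] w 0.0298
CALL
8 x {"jaw": 0.3, "tx": -0.07, "ty": -0.29, "tz": 4.86, "ax": 0.004, "ay": 0.001, "az": -0.003}
```

Request:
{"op": "step_arm", "data": {"deltas": [{"jaw":0.3,"tx":-0.1,"ty":-0.2,"tz":2,"ax":0,"ay":0,"az":0},{"jaw":0.3,"tx":-0.1,"ty":-0.2,"tz":4,"ax":0,"ay":0,"az":0},{"jaw":0.3,"tx":-0.1,"ty":-0.2,"tz":4.8,"ax":0,"ay":0,"az":0},{"jaw":0.3,"tx":-0.1,"ty":-0.2,"tz":4.8,"ax":0,"ay":0,"az":0},{"jaw":1,"tx":-0.1,"ty":-0.2,"tz":4.8,"ax":0,"ay":0,"az":0},{"jaw":1,"tx":-0.1,"ty":-0.2,"tz":4.8,"ax":0,"ay":0,"az":0},{"jaw":1,"tx":-0.1,"ty":-0.2,"tz":4.8,"ax":0,"ay":0,"az":0},{"jaw":1,"tx":-0.1,"ty":-0.2,"tz":4.8,"ax":0,"ay":0,"az":0}], "newtons": 60}}

```text
clock: 30.7
tool_pos: [0.3904, -0.2228, 0.0035]
tcp_rot: [1.965, 2.447, 0.003]
ft_force: [-0.8, -0.8, 8.4]
grip_width: 0.0068
```

Request:
{"op": "step_arm", "data": {"deltas": [{"jaw":1,"tx":0,"ty":0,"tz":0,"ax":0,"ay":0,"az":0},{"jaw":1,"tx":0,"ty":0,"tz":-3,"ax":0,"ay":0,"az":0},{"jaw":1,"tx":0,"ty":0,"tz":-8,"ax":0,"ay":0,"az":0},{"jaw":1,"tx":0,"ty":0,"tz":-13,"ax":0,"ay":0,"az":0},{"jaw":1,"tx":0,"ty":0,"tz":-18,"ax":0,"ay":0,"az":0},{"jaw":1,"tx":0,"ty":0,"tz":-23,"ax":0,"ay":0,"az":0},{"jaw":1,"tx":0,"ty":0,"tz":-25,"ax":0,"ay":0,"az":0},{"jaw":1,"tx":0,"ty":0,"tz":-25,"ax":0,"ay":0,"az":0}]}}

```text
clock: 31.7
tool_pos: [0.3895, -0.2228, 0.254]
tcp_rot: [1.965, 2.446, 0.003]
ft_force: [0.3, 0.0, -1.0]
grip_width: 0.0067
```

```bash
cat >> tools.py <<'E'
def rows(p1,M1,jaw,n,extra=0):
    """n rows interpolated pos+rotation from present pose, then 'extra' dwell rows"""
    s=sense(); p0,R0=np.array(s["tool_pos"]),R.from_rotvec(s["tcp_rot"]).as_matrix()
    rv=R.from_matrix(R0.T@M1).as_rotvec(); d=R0.T@(np.array(p1)-p0)*100
    print("turn/row deg",np.degrees(np.linalg.norm(rv))/n,"mm/row",np.linalg.norm(d)*10/n)
    for k in range(1,n+1):
        f=k/n; print(json.dumps(dict(zip(("jaw","tx","ty","tz","ax","ay","az"),[jaw]+[round(float(v*f),1) for v in d]+[round(float(v*f),2) for v in rv]))))
E
python3 - <<'E'
from tools import *
rows(over_cup(.265,-.018),MC,1,14)
E
```

```text
t 31.7 pos [ 0.3895 -0.2228  0.254 ] q [ 0.76  0.52 -0.52  1.88  0.34  0.82  1.86] F [ 0.3  0.  -1. ] w 0.0067
turn/row deg 10.202451076096509 mm/row 14.044468776134451
{"jaw": 1, "tx": -0.5, "ty": 1.3, "tz": -0.0, "ax": 0.05, "ay": 0.1, "az": 0.14}
{"jaw": 1, "tx": -1.0, "ty": 2.6, "tz": -0.1, "ax": 0.09, "ay": 0.21, "az": 0.27}
{"jaw": 1, "tx": -1.4, "ty": 4.0, "tz": -0.1, "ax": 0.14, "ay": 0.31, "az": 0.41}
{"jaw": 1, "tx": -1.9, "ty": 5.3, "tz": -0.1, "ax": 0.19, "ay": 0.42, "az": 0.55}
{"jaw": 1, "tx": -2.4, "ty": 6.6, "tz": -0.2, "ax": 0.23, "ay": 0.52, "az": 0.68}
{"jaw": 1, "tx": -2.9, "ty": 7.9, "tz": -0.2, "ax": 0.28, "ay": 0.63, "az": 0.82}
{"jaw": 1, "tx": -3.3, "ty": 9.2, "tz": -0.3, "ax": 0.32, "ay": 0.73, "az": 0.96}
{"jaw": 1, "tx": -3.8, "ty": 10.6, "tz": -0.3, "ax": 0.37, "ay": 0.84, "az": 1.09}
{"jaw": 1, "tx": -4.3, "ty": 11.9, "tz": -0.3, "ax": 0.42, "ay": 0.94, "az": 1.23}
{"jaw": 1, "tx": -4.8, "ty": 13.2, "tz": -0.4, "ax": 0.46, "ay": 1.04, "az": 1.37}
{"jaw": 1, "tx": -5.2, "ty": 14.5, "tz": -0.4, "ax": 0.51, "ay": 1.15, "az": 1.5}
{"jaw": 1, "tx": -5.7, "ty": 15.9, "tz": -0.4, "ax": 0.56, "ay": 1.25, "az": 1.64}
{"jaw": 1, "tx": -6.2, "ty": 17.2, "tz": -0.5, "ax": 0.6, "ay": 1.36, "az": 1.78}
{"jaw": 1, "tx": -6.7, "ty": 18.5, "tz": -0.5, "ax": 0.65, "ay": 1.46, "az": 1.91}
```

Request:
{"op": "step_arm", "data": {"deltas": [{"jaw":1,"tx":-0.5,"ty":1.3,"tz":0,"ax":0.05,"ay":0.1,"az":0.14},{"jaw":1,"tx":-1,"ty":2.6,"tz":0,"ax":0.09,"ay":0.21,"az":0.27},{"jaw":1,"tx":-1.4,"ty":4,"tz":0,"ax":0.14,"ay":0.31,"az":0.41},{"jaw":1,"tx":-1.9,"ty":5.3,"tz":0,"ax":0.19,"ay":0.42,"az":0.55},{"jaw":1,"tx":-2.4,"ty":6.6,"tz":0,"ax":0.23,"ay":0.52,"az":0.68},{"jaw":1,"tx":-2.9,"ty":7.9,"tz":0,"ax":0.28,"ay":0.63,"az":0.82},{"jaw":1,"tx":-3.3,"ty":9.2,"tz":0,"ax":0.32,"ay":0.73,"az":0.96},{"jaw":1,"tx":-3.8,"ty":10.6,"tz":0,"ax":0.37,"ay":0.84,"az":1.09}]}}

```text
clock: 32.7
tool_pos: [0.5014, -0.2366, 0.2518]
tcp_rot: [-2.177, -0.692, -0.276]
ft_force: [0.0, 0.5, 0.5]
grip_width: 0.0068
```

```bash
python3 - <<'E'
from tools import *
rows(over_cup(.265,-.018),MC,1,7)
E
```

```text
t 32.7 pos [ 0.5014 -0.2366  0.2518] q [ 0.84  1.03 -0.38  1.05 -0.37  1.64  1.24] F [0.  0.5 0.5] w 0.0068
turn/row deg 8.676282559496569 mm/row 12.031344977199808
{"jaw": 1, "tx": 1.0, "ty": 0.7, "tz": -0.2, "ax": 0.04, "ay": 0.09, "az": 0.12}
{"jaw": 1, "tx": 1.9, "ty": 1.4, "tz": -0.5, "ax": 0.08, "ay": 0.18, "az": 0.23}
{"jaw": 1, "tx": 2.9, "ty": 2.0, "tz": -0.7, "ax": 0.12, "ay": 0.27, "az": 0.35}
{"jaw": 1, "tx": 3.9, "ty": 2.7, "tz": -1.0, "ax": 0.15, "ay": 0.36, "az": 0.46}
{"jaw": 1, "tx": 4.8, "ty": 3.4, "tz": -1.2, "ax": 0.19, "ay": 0.45, "az": 0.58}
{"jaw": 1, "tx": 5.8, "ty": 4.1, "tz": -1.5, "ax": 0.23, "ay": 0.53, "az": 0.7}
{"jaw": 1, "tx": 6.8, "ty": 4.7, "tz": -1.7, "ax": 0.27, "ay": 0.62, "az": 0.81}
```

Request:
{"op": "step_arm", "data": {"deltas": [{"jaw":1,"tx":1,"ty":0.7,"tz":-0.2,"ax":0.04,"ay":0.09,"az":0.12},{"jaw":1,"tx":1.9,"ty":1.4,"tz":-0.5,"ax":0.08,"ay":0.18,"az":0.23},{"jaw":1,"tx":2.9,"ty":2,"tz":-0.7,"ax":0.12,"ay":0.27,"az":0.35},{"jaw":1,"tx":3.9,"ty":2.7,"tz":-1,"ax":0.15,"ay":0.36,"az":0.46},{"jaw":1,"tx":4.8,"ty":3.4,"tz":-1.2,"ax":0.19,"ay":0.45,"az":0.58},{"jaw":1,"tx":5.8,"ty":4.1,"tz":-1.5,"ax":0.23,"ay":0.53,"az":0.7},{"jaw":1,"tx":6.8,"ty":4.7,"tz":-1.7,"ax":0.27,"ay":0.62,"az":0.81},{"jaw":1,"tx":6.8,"ty":4.7,"tz":-1.7,"ax":0.27,"ay":0.62,"az":0.81}]}}

```text
clock: 33.7
tool_pos: [0.5837, -0.2471, 0.2606]
tcp_rot: [-1.791, 0.468, -0.364]
ft_force: [0.4, 1.1, 0.1]
grip_width: 0.0068
```

```bash
python3 - <<'E'
from tools import *
rows(over_cup(.135,-.018),MC,1,4)
s=snap("scene","hold.png",(250,170,370,330),3.7)
p=np.array(s["origin"])
print([np.round(proj("scene",over_cup(.265,-.018)),0), np.round(proj("scene",[*CUP,.098]),0)])
E
```

```text
t 33.7 pos [ 0.5837 -0.2471  0.2606] q [ 0.96  1.12 -0.36  1.26 -0.94  1.38  0.71] F [0.4 1.1 0.1] w 0.0068
turn/row deg 0.14352623359819294 mm/row 32.61327818983847
{"jaw": 1, "tx": 0.0, "ty": 3.1, "tz": 0.8, "ax": 0.0, "ay": 0.0, "az": 0.0}
{"jaw": 1, "tx": 0.0, "ty": 6.3, "tz": 1.7, "ax": 0.0, "ay": 0.0, "az": 0.0}
{"jaw": 1, "tx": 0.0, "ty": 9.4, "tz": 2.5, "ax": 0.0, "ay": 0.01, "az": 0.0}
{"jaw": 1, "tx": 0.1, "ty": 12.6, "tz": 3.4, "ax": 0.0, "ay": 0.01, "az": 0.01}
[array([337., 217.]), array([336., 263.])]
```

View pics/hold.png

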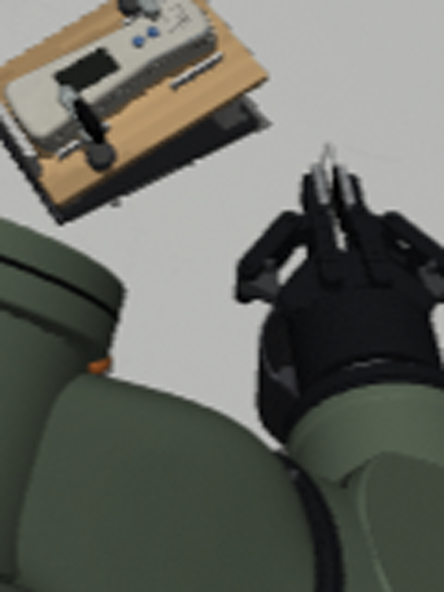

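Request:
{"op": "step_arm", "data": {"deltas": [{"jaw":1,"tx":0,"ty":2.5,"tz":0.7,"ax":0,"ay":0,"az":0},{"jaw":1,"tx":0,"ty":5,"tz":1.3,"ax":0,"ay":0,"az":0},{"jaw":1,"tx":0,"ty":7.5,"tz":2,"ax":0,"ay":0,"az":0},{"jaw":1,"tx":0,"ty":9.5,"tz":2.5,"ax":0,"ay":0,"az":0},{"jaw":1,"tx":0,"ty":11.3,"tz":3,"ax":0,"ay":0,"az":0},{"jaw":1,"tx":0,"ty":12.5,"tz":3.4,"ax":0,"ay":0,"az":0},{"jaw":1,"tx":0,"ty":12.5,"tz":3.4,"ax":0,"ay":0,"az":0},{"jaw":1,"tx":0,"ty":12.5,"tz":3.4,"ax":0,"ay":0,"az":0}]}}

```text
clock: 34.75
tool_pos: [0.5855, -0.2478, 0.1333]
tcp_rot: [-1.791, 0.465, -0.368]
ft_force: [0.1, -0.8, -0.0]
grip_width: 0.0064
```

Request:
{"op": "step_arm", "data": {"deltas": [{"jaw":0.4,"tx":0,"ty":0,"tz":0,"ax":0,"ay":0,"az":0},{"jaw":0.4,"tx":0,"ty":0,"tz":0,"ax":0,"ay":0,"az":0},{"jaw":0.4,"tx":0,"ty":0,"tz":0,"ax":0,"ay":0,"az":0},{"jaw":0.4,"tx":0,"ty":0,"tz":0,"ax":0,"ay":0,"az":0},{"jaw":0.4,"tx":0,"ty":-3,"tz":-2,"ax":0,"ay":0,"az":0},{"jaw":0.4,"tx":0,"ty":-7,"tz":-4,"ax":0,"ay":0,"az":0},{"jaw":0.4,"tx":0,"ty":-12,"tz":-7,"ax":0,"ay":0,"az":0},{"jaw":0.4,"tx":0,"ty":-12,"tz":-7,"ax":0,"ay":0,"az":0}]}}

```text
clock: 35.75
tool_pos: [0.5667, -0.2801, 0.2703]
tcp_rot: [-1.794, 0.464, -0.373]
ft_force: [0.1, 0.3, -0.2]
grip_width: 0.025
```

```bash
python3 - <<'E'
from tools import *
# marker: far end, grasp 20mm in
rows([.447,-.3165,.12],down(-94),.3,8)
E
```

```text
t 35.75 pos [ 0.5667 -0.2801  0.2703] q [ 1.    1.12 -0.35  1.19 -0.92  1.45  0.68] F [ 0.1  0.3 -0.2] w 0.025
turn/row deg 11.978310833238952 mm/row 24.445913508229097
{"jaw": 0.3, "tx": -1.1, "ty": 2.1, "tz": -0.6, "ax": -0.15, "ay": 0.09, "az": 0.12}
{"jaw": 0.3, "tx": -2.2, "ty": 4.2, "tz": -1.2, "ax": -0.29, "ay": 0.18, "az": 0.24}
{"jaw": 0.3, "tx": -3.3, "ty": 6.3, "tz": -1.8, "ax": -0.44, "ay": 0.27, "az": 0.36}
{"jaw": 0.3, "tx": -4.4, "ty": 8.4, "tz": -2.4, "ax": -0.58, "ay": 0.36, "az": 0.48}
{"jaw": 0.3, "tx": -5.5, "ty": 10.5, "tz": -3.0, "ax": -0.73, "ay": 0.45, "az": 0.6}
{"jaw": 0.3, "tx": -6.6, "ty": 12.6, "tz": -3.6, "ax": -0.87, "ay": 0.54, "az": 0.72}
{"jaw": 0.3, "tx": -7.7, "ty": 14.7, "tz": -4.2, "ax": -1.02, "ay": 0.63, "az": 0.84}
{"jaw": 0.3, "tx": -8.8, "ty": 16.8, "tz": -4.8, "ax": -1.16, "ay": 0.72, "az": 0.96}
```

Request:
{"op": "step_arm", "data": {"deltas": [{"jaw":0.3,"tx":-1,"ty":1.5,"tz":-0.8,"ax":-0.13,"ay":0.08,"az":0.1},{"jaw":0.3,"tx":-2,"ty":3.2,"tz":-1.5,"ax":-0.25,"ay":0.16,"az":0.2},{"jaw":0.3,"tx":-3,"ty":5,"tz":-2.2,"ax":-0.38,"ay":0.23,"az":0.31},{"jaw":0.3,"tx":-4,"ty":7,"tz":-2.8,"ax":-0.51,"ay":0.31,"az":0.42},{"jaw":0.3,"tx":-5,"ty":9,"tz":-3.3,"ax":-0.63,"ay":0.39,"az":0.52},{"jaw":0.3,"tx":-6,"ty":11,"tz":-3.8,"ax":-0.76,"ay":0.47,"az":0.62},{"jaw":0.3,"tx":-7,"ty":13.5,"tz":-4.2,"ax":-0.88,"ay":0.55,"az":0.73},{"jaw":0.3,"tx":-8,"ty":15.5,"tz":-4.6,"ax":-1.01,"ay":0.63,"az":0.83}]}}

```text
clock: 36.75
tool_pos: [0.4553, -0.314, 0.128]
tcp_rot: [-2.158, 2.043, -0.072]
ft_force: [1.0, 0.2, -1.3]
grip_width: 0.0297
```

```bash
python3 - <<'E'
from tools import *
rows([.447,-.3165,.08],down(-94),.3,3)
b=over("scene",[],(215,240,365,355),5,""); cv2.imwrite("pics/t2.png",b)
E
```

```text
t 36.75 pos [ 0.4553 -0.314   0.128 ] q [ 0.44  0.84  0.38  1.77 -0.78  0.66 -0.18] F [ 1.   0.2 -1.3] w 0.0297
turn/row deg 4.107335727582384 mm/row 16.271197906176308
{"jaw": 0.3, "tx": 0.2, "ty": 0.5, "tz": 1.5, "ax": -0.05, "ay": 0.03, "az": 0.04}
{"jaw": 0.3, "tx": 0.4, "ty": 1.0, "tz": 3.1, "ax": -0.1, "ay": 0.06, "az": 0.08}
{"jaw": 0.3, "tx": 0.6, "ty": 1.6, "tz": 4.6, "ax": -0.15, "ay": 0.09, "az": 0.12}
```

View pics/t2.png

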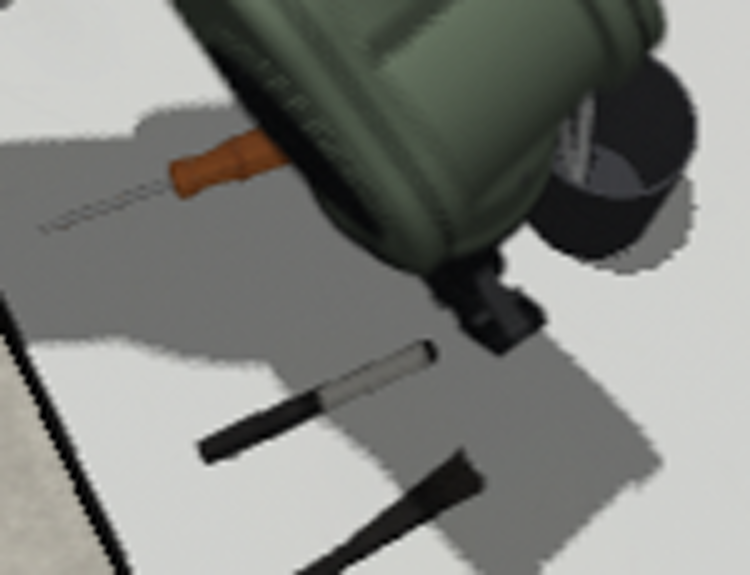

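Request:
{"op": "step_arm", "data": {"deltas": [{"jaw":0.3,"tx":0.2,"ty":0.5,"tz":1.5,"ax":-0.05,"ay":0.03,"az":0.04},{"jaw":0.3,"tx":0.4,"ty":1,"tz":3.1,"ax":-0.1,"ay":0.06,"az":0.08},{"jaw":0.3,"tx":0.6,"ty":1.6,"tz":4.6,"ax":-0.15,"ay":0.09,"az":0.12},{"jaw":0.3,"tx":0.6,"ty":1.6,"tz":4.6,"ax":-0.15,"ay":0.09,"az":0.12},{"jaw":0.3,"tx":0.6,"ty":1.6,"tz":4.6,"ax":-0.15,"ay":0.09,"az":0.12},{"jaw":0.3,"tx":0.6,"ty":1.6,"tz":4.6,"ax":-0.15,"ay":0.09,"az":0.12},{"jaw":0.3,"tx":0.6,"ty":1.6,"tz":4.6,"ax":-0.15,"ay":0.09,"az":0.12},{"jaw":0.3,"tx":0.6,"ty":1.6,"tz":4.6,"ax":-0.15,"ay":0.09,"az":0.12}]}}

```text
clock: 37.8
tool_pos: [0.4477, -0.3164, 0.0804]
tcp_rot: [-2.148, 2.285, -0.001]
ft_force: [0.3, 0.3, -0.1]
grip_width: 0.0299
```

```bash
python3 - <<'E'
from tools import *
rows([.447,-.3165,.004],down(-94),.3,1)
E
```

```text
t 37.8 pos [ 0.4477 -0.3164  0.0804] q [ 0.3   0.96  0.52  1.75 -0.75  0.64 -0.38] F [ 0.3  0.3 -0.1] w 0.0299
turn/row deg 0.5697987085324521 mm/row 76.36746165031413
{"jaw": 0.3, "tx": 0.0, "ty": 0.1, "tz": 7.6, "ax": -0.0, "ay": 0.0, "az": 0.01}
```

Settled on target. Now descend, grip the marker and lift it.

Request:
{"op": "step_arm", "data": {"deltas": [{"jaw":0.3,"tx":0,"ty":0.1,"tz":3,"ax":0,"ay":0,"az":0.01},{"jaw":0.3,"tx":0,"ty":0.1,"tz":6,"ax":0,"ay":0,"az":0.01},{"jaw":0.3,"tx":0,"ty":0.1,"tz":7.6,"ax":0,"ay":0,"az":0.01},{"jaw":0.3,"tx":0,"ty":0.1,"tz":7.6,"ax":0,"ay":0,"az":0.01},{"jaw":1,"tx":0,"ty":0.1,"tz":7.6,"ax":0,"ay":0,"az":0.01},{"jaw":1,"tx":0,"ty":0.1,"tz":7.6,"ax":0,"ay":0,"az":0.01},{"jaw":1,"tx":0,"ty":0.1,"tz":7.6,"ax":0,"ay":0,"az":0.01},{"jaw":1,"tx":0,"ty":0.1,"tz":7.6,"ax":0,"ay":0,"az":0.01}]}}

```text
clock: 38.8
tool_pos: [0.4474, -0.3163, 0.0052]
tcp_rot: [-2.137, 2.295, -0.003]
ft_force: [-1.7, -0.3, 8.5]
grip_width: 0.0111
```

Request:
{"op": "step_arm", "data": {"deltas": [{"jaw":1,"tx":0,"ty":0,"tz":0,"ax":0,"ay":0,"az":0},{"jaw":1,"tx":0,"ty":0,"tz":-3,"ax":0,"ay":0,"az":0},{"jaw":1,"tx":0,"ty":0,"tz":-8,"ax":0,"ay":0,"az":0},{"jaw":1,"tx":0,"ty":0,"tz":-13,"ax":0,"ay":0,"az":0},{"jaw":1,"tx":0,"ty":0,"tz":-18,"ax":0,"ay":0,"az":0},{"jaw":1,"tx":0,"ty":0,"tz":-23,"ax":0,"ay":0,"az":0},{"jaw":1,"tx":0,"ty":0,"tz":-25,"ax":0,"ay":0,"az":0},{"jaw":1,"tx":0,"ty":0,"tz":-25,"ax":0,"ay":0,"az":0}]}}

```text
clock: 39.8
tool_pos: [0.4463, -0.3169, 0.2558]
tcp_rot: [-2.137, 2.295, -0.005]
ft_force: [0.6, 0.3, -0.4]
grip_width: 0.0109
```

```bash
python3 - <<'E'
from tools import *
rows(over_cup(.265,.018),MC,1,10)
E
```

```text
t 39.8 pos [ 0.4463 -0.3169  0.2558] q [ 0.21  0.73  0.73  1.57 -0.55  1.05 -0.56] F [ 0.6  0.3 -0.4] w 0.0109
turn/row deg 9.516936485651945 mm/row 17.68649854370265
{"jaw": 1, "tx": -0.6, "ty": -1.7, "tz": -0.0, "ax": 0.12, "ay": -0.07, "az": -0.09}
{"jaw": 1, "tx": -1.3, "ty": -3.3, "tz": -0.1, "ax": 0.23, "ay": -0.15, "az": -0.19}
{"jaw": 1, "tx": -1.9, "ty": -5.0, "tz": -0.1, "ax": 0.35, "ay": -0.22, "az": -0.28}
{"jaw": 1, "tx": -2.5, "ty": -6.6, "tz": -0.1, "ax": 0.46, "ay": -0.29, "az": -0.38}
{"jaw": 1, "tx": -3.1, "ty": -8.3, "tz": -0.2, "ax": 0.58, "ay": -0.36, "az": -0.47}
{"jaw": 1, "tx": -3.8, "ty": -9.9, "tz": -0.2, "ax": 0.69, "ay": -0.44, "az": -0.57}
{"jaw": 1, "tx": -4.4, "ty": -11.6, "tz": -0.2, "ax": 0.81, "ay": -0.51, "az": -0.66}
{"jaw": 1, "tx": -5.0, "ty": -13.2, "tz": -0.3, "ax": 0.92, "ay": -0.58, "az": -0.76}
{"jaw": 1, "tx": -5.7, "ty": -14.9, "tz": -0.3, "ax": 1.04, "ay": -0.66, "az": -0.85}
{"jaw": 1, "tx": -6.3, "ty": -16.5, "tz": -0.3, "ax": 1.16, "ay": -0.73, "az": -0.95}
```

Request:
{"op": "step_arm", "data": {"deltas": [{"jaw":1,"tx":-0.6,"ty":-1.7,"tz":0,"ax":0.12,"ay":-0.07,"az":-0.09},{"jaw":1,"tx":-1.3,"ty":-3.3,"tz":0,"ax":0.23,"ay":-0.15,"az":-0.19},{"jaw":1,"tx":-1.9,"ty":-5,"tz":0,"ax":0.35,"ay":-0.22,"az":-0.28},{"jaw":1,"tx":-2.5,"ty":-6.6,"tz":0,"ax":0.46,"ay":-0.29,"az":-0.38},{"jaw":1,"tx":-3.1,"ty":-8.3,"tz":-0.1,"ax":0.58,"ay":-0.36,"az":-0.47},{"jaw":1,"tx":-3.8,"ty":-9.9,"tz":-0.2,"ax":0.69,"ay":-0.44,"az":-0.57},{"jaw":1,"tx":-4.4,"ty":-11.6,"tz":-0.2,"ax":0.81,"ay":-0.51,"az":-0.66},{"jaw":1,"tx":-5,"ty":-13.2,"tz":-0.3,"ax":0.92,"ay":-0.58,"az":-0.76}]}}

```text
clock: 40.8
tool_pos: [0.5812, -0.2765, 0.2574]
tcp_rot: [-1.925, 0.812, -0.318]
ft_force: [1.3, 1.4, 0.0]
grip_width: 0.0111
```

```bash
python3 - <<'E'
from tools import *
rows(over_cup(.265,.018),MC,1,2)
plan([(over_cup(.265,.018),MC,1,4)],[(over_cup(.135,.018),MC,1,8)])
E
```

```text
t 40.8 pos [ 0.5812 -0.2765  0.2574] q [ 0.85  0.97 -0.08  1.35 -1.05  1.3   0.57] F [1.3 1.4 0. ] w 0.0111
turn/row deg 9.490051264351091 mm/row 18.034337994763668
{"jaw": 1, "tx": 0.9, "ty": -1.0, "tz": 1.2, "ax": 0.12, "ay": -0.07, "az": -0.09}
{"jaw": 1, "tx": 1.8, "ty": -1.9, "tz": 2.4, "ax": 0.23, "ay": -0.14, "az": -0.19}
t 40.8 pos [ 0.5812 -0.2765  0.2574] q [ 0.85  0.97 -0.08  1.35 -1.05  1.3   0.57] F [1.3 1.4 0. ] w 0.0111
CALL
4 x {"jaw": 1, "tx": 1.82, "ty": -1.93, "tz": 2.44, "ax": 0.232, "ay": -0.143, "az": -0.189}
CALL
8 x {"jaw": 1, "tx": 0.0, "ty": 12.56, "tz": 3.36, "ax": 0.0, "ay": 0.0, "az": 0.0}
```

Request:
{"op": "step_arm", "data": {"deltas": [{"jaw":1,"tx":0.9,"ty":-1,"tz":1.2,"ax":0.12,"ay":-0.07,"az":-0.09},{"jaw":1,"tx":1.8,"ty":-1.9,"tz":2.4,"ax":0.232,"ay":-0.143,"az":-0.189},{"jaw":1,"tx":1.8,"ty":-1.9,"tz":2.4,"ax":0.232,"ay":-0.143,"az":-0.189},{"jaw":1,"tx":1.8,"ty":-1.9,"tz":2.4,"ax":0.232,"ay":-0.143,"az":-0.189},{"jaw":1,"tx":1.8,"ty":-1.9,"tz":2.4,"ax":0.232,"ay":-0.143,"az":-0.189},{"jaw":1,"tx":1.8,"ty":-1.9,"tz":2.4,"ax":0.232,"ay":-0.143,"az":-0.189},{"jaw":1,"tx":1.8,"ty":-1.9,"tz":2.4,"ax":0.232,"ay":-0.143,"az":-0.189},{"jaw":1,"tx":1.8,"ty":-1.9,"tz":2.4,"ax":0.232,"ay":-0.143,"az":-0.189}]}}

```text
clock: 41.8
tool_pos: [0.6151, -0.266, 0.2605]
tcp_rot: [-1.789, 0.481, -0.365]
ft_force: [-0.1, -0.2, -0.4]
grip_width: 0.0112
```

Request:
{"op": "step_arm", "data": {"deltas": [{"jaw":1,"tx":0,"ty":2.5,"tz":0.7,"ax":0,"ay":0,"az":0},{"jaw":1,"tx":0,"ty":5,"tz":1.3,"ax":0,"ay":0,"az":0},{"jaw":1,"tx":0,"ty":7.5,"tz":2,"ax":0,"ay":0,"az":0},{"jaw":1,"tx":0,"ty":9.5,"tz":2.5,"ax":0,"ay":0,"az":0},{"jaw":1,"tx":0,"ty":11.3,"tz":3,"ax":0,"ay":0,"az":0},{"jaw":1,"tx":0,"ty":12.5,"tz":3.4,"ax":0,"ay":0,"az":0},{"jaw":1,"tx":0,"ty":12.5,"tz":3.4,"ax":0,"ay":0,"az":0},{"jaw":1,"tx":0,"ty":12.5,"tz":3.4,"ax":0,"ay":0,"az":0}]}}

```text
clock: 42.8
tool_pos: [0.6151, -0.2661, 0.1316]
tcp_rot: [-1.789, 0.48, -0.366]
ft_force: [-0.3, 1.0, 0.6]
grip_width: 0.0116
```

Request:
{"op": "step_arm", "data": {"deltas": [{"jaw":0.4,"tx":0,"ty":0,"tz":0,"ax":0,"ay":0,"az":0},{"jaw":0.4,"tx":0,"ty":0,"tz":0,"ax":0,"ay":0,"az":0},{"jaw":0.4,"tx":0,"ty":0,"tz":0,"ax":0,"ay":0,"az":0},{"jaw":0.4,"tx":0,"ty":0,"tz":0,"ax":0,"ay":0,"az":0},{"jaw":0.4,"tx":0,"ty":-3,"tz":-2,"ax":0,"ay":0,"az":0},{"jaw":0.4,"tx":0,"ty":-7,"tz":-4,"ax":0,"ay":0,"az":0},{"jaw":0.4,"tx":0,"ty":-12,"tz":-7,"ax":0,"ay":0,"az":0},{"jaw":0.4,"tx":0,"ty":-12,"tz":-7,"ax":0,"ay":0,"az":0}]}}

```text
clock: 43.8
tool_pos: [0.5971, -0.2987, 0.269]
tcp_rot: [-1.792, 0.479, -0.371]
ft_force: [-0.4, 0.6, -0.8]
grip_width: 0.0258
```

```bash
python3 - <<'E'
from tools import *
rows([.417,-.380,.12],down(-86.3),.2,10)
snap("top","topm.png",(290,150,375,255),5.6)
E
```

```text
t 43.8 pos [ 0.5971 -0.2987  0.269 ] q [ 0.92  1.16 -0.19  1.03 -1.03  1.57  0.63] F [-0.4  0.6 -0.8] w 0.0258
turn/row deg 9.100461812931844 mm/row 24.751620252080343
{"jaw": 0.2, "tx": -1.2, "ty": 1.9, "tz": -1.2, "ax": -0.12, "ay": 0.06, "az": 0.08}
{"jaw": 0.2, "tx": -2.3, "ty": 3.7, "tz": -2.3, "ax": -0.24, "ay": 0.13, "az": 0.17}
{"jaw": 0.2, "tx": -3.5, "ty": 5.6, "tz": -3.5, "ax": -0.36, "ay": 0.19, "az": 0.25}
{"jaw": 0.2, "tx": -4.6, "ty": 7.4, "tz": -4.6, "ax": -0.48, "ay": 0.25, "az": 0.33}
{"jaw": 0.2, "tx": -5.8, "ty": 9.3, "tz": -5.8, "ax": -0.6, "ay": 0.32, "az": 0.42}
{"jaw": 0.2, "tx": -6.9, "ty": 11.1, "tz": -6.9, "ax": -0.72, "ay": 0.38, "az": 0.5}
{"jaw": 0.2, "tx": -8.1, "ty": 13.0, "tz": -8.1, "ax": -0.84, "ay": 0.44, "az": 0.59}
{"jaw": 0.2, "tx": -9.3, "ty": 14.9, "tz": -9.3, "ax": -0.95, "ay": 0.51, "az": 0.67}
{"jaw": 0.2, "tx": -10.4, "ty": 16.7, "tz": -10.4, "ax": -1.07, "ay": 0.57, "az": 0.75}
{"jaw": 0.2, "tx": -11.6, "ty": 18.6, "tz": -11.6, "ax": -1.19, "ay": 0.63, "az": 0.84}
```

View pics/topm.png

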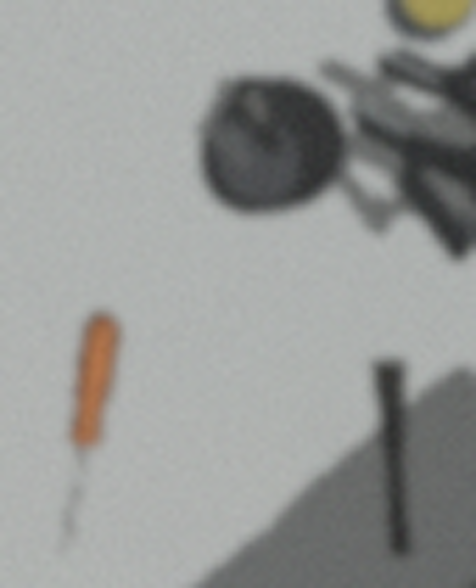

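```bash
python3 - <<'E'
from ov import *
T=lambda u,v,z: px("top",290+u/5.6,150+v/5.6,z)[:2]
a,b=T(389,360,.008),T(401,556,.008); d=a-b; print(a,b,(a+b)/2,np.hypot(*d),np.degrees(np.arctan2(d[1],d[0])))
a,b=T(103,311,.02),T(66,550,.01); d=a-b; print(a,b,(a+b)/2,np.hypot(*d),np.degrees(np.arctan2(d[1],d[0])))
E
```

```text
[ 0.45072902 -0.37698324] [ 0.31932141 -0.38547261] [ 0.38502522 -0.38122792] 0.13168154192925383 3.6963604839519646
[ 0.47764155 -0.18108271] [ 0.31748047 -0.1599488 ] [ 0.39756101 -0.17051576] 0.16154941214898466 -7.51698695025273
```

Request:
{"op": "step_arm", "data": {"deltas": [{"jaw":0.2,"tx":-0.6,"ty":1,"tz":-2.5,"ax":-0.12,"ay":0.06,"az":0.08},{"jaw":0.2,"tx":-1.5,"ty":2.5,"tz":-5,"ax":-0.24,"ay":0.13,"az":0.17},{"jaw":0.2,"tx":-2.8,"ty":4.5,"tz":-7,"ax":-0.36,"ay":0.19,"az":0.25},{"jaw":0.2,"tx":-4,"ty":6.5,"tz":-8,"ax":-0.48,"ay":0.25,"az":0.33},{"jaw":0.2,"tx":-5.5,"ty":8.5,"tz":-9,"ax":-0.6,"ay":0.32,"az":0.42},{"jaw":0.2,"tx":-7,"ty":11,"tz":-10,"ax":-0.72,"ay":0.38,"az":0.5},{"jaw":0.2,"tx":-8.5,"ty":13,"tz":-10.5,"ax":-0.84,"ay":0.44,"az":0.59},{"jaw":0.2,"tx":-10,"ty":15,"tz":-11,"ax":-0.95,"ay":0.51,"az":0.67}]}}

```text
clock: 44.85
tool_pos: [0.4367, -0.3729, 0.1485]
tcp_rot: [-2.254, 1.792, -0.096]
ft_force: [1.0, 0.3, -0.7]
grip_width: 0.0342
```

```bash
python3 - <<'E'
from tools import *
rows([.417,-.380,.08],down(-86.3),.2,3)
E
```

```text
t 44.85 pos [ 0.4367 -0.3729  0.1485] q [ 0.59  0.85  0.4   1.65 -0.8   0.84  0.12] F [ 1.   0.3 -0.7] w 0.0342
turn/row deg 5.991037813173766 mm/row 23.86520544346988
{"jaw": 0.2, "tx": 0.3, "ty": 1.2, "tz": 2.0, "ax": -0.08, "ay": 0.04, "az": 0.05}
{"jaw": 0.2, "tx": 0.6, "ty": 2.4, "tz": 4.0, "ax": -0.16, "ay": 0.09, "az": 0.11}
{"jaw": 0.2, "tx": 1.0, "ty": 3.7, "tz": 6.1, "ax": -0.24, "ay": 0.13, "az": 0.16}
```

Request:
{"op": "step_arm", "data": {"deltas": [{"jaw":0.2,"tx":0.3,"ty":1.2,"tz":2,"ax":-0.08,"ay":0.04,"az":0.05},{"jaw":0.2,"tx":0.6,"ty":2.4,"tz":4,"ax":-0.16,"ay":0.09,"az":0.11},{"jaw":0.2,"tx":1,"ty":3.7,"tz":6.1,"ax":-0.24,"ay":0.13,"az":0.16},{"jaw":0.2,"tx":1,"ty":3.7,"tz":6.1,"ax":-0.24,"ay":0.13,"az":0.16},{"jaw":0.2,"tx":1,"ty":3.7,"tz":6.1,"ax":-0.24,"ay":0.13,"az":0.16},{"jaw":0.2,"tx":1,"ty":3.7,"tz":6.1,"ax":-0.24,"ay":0.13,"az":0.16},{"jaw":0.2,"tx":1,"ty":3.7,"tz":6.1,"ax":-0.24,"ay":0.13,"az":0.16},{"jaw":0.2,"tx":1,"ty":3.7,"tz":6.1,"ax":-0.24,"ay":0.13,"az":0.16}]}}

```text
clock: 45.85
tool_pos: [0.4179, -0.3807, 0.0807]
tcp_rot: [-2.296, 2.143, 0.0]
ft_force: [-0.5, -0.1, 0.1]
grip_width: 0.0346
```

```bash
python3 - <<'E'
from tools import *
rows([.416,-.380,.004],down(-86.3),.2,1)
E
```

```text
t 45.85 pos [ 0.4179 -0.3807  0.0807] q [ 0.41  0.99  0.57  1.68 -0.77  0.71 -0.12] F [-0.5 -0.1  0.1] w 0.0346
turn/row deg 0.23893250284309817 mm/row 76.76635392258459
{"jaw": 0.2, "tx": -0.1, "ty": 0.2, "tz": 7.7, "ax": -0.0, "ay": 0.0, "az": 0.0}
```

Request:
{"op": "step_arm", "data": {"deltas": [{"jaw":0.2,"tx":-0.1,"ty":0.2,"tz":3,"ax":0,"ay":0,"az":0},{"jaw":0.2,"tx":-0.1,"ty":0.2,"tz":6,"ax":0,"ay":0,"az":0},{"jaw":0.2,"tx":-0.1,"ty":0.2,"tz":7.7,"ax":0,"ay":0,"az":0},{"jaw":0.2,"tx":-0.1,"ty":0.2,"tz":7.7,"ax":0,"ay":0,"az":0},{"jaw":1,"tx":-0.1,"ty":0.2,"tz":7.7,"ax":0,"ay":0,"az":0},{"jaw":1,"tx":-0.1,"ty":0.2,"tz":7.7,"ax":0,"ay":0,"az":0},{"jaw":1,"tx":-0.1,"ty":0.2,"tz":7.7,"ax":0,"ay":0,"az":0},{"jaw":1,"tx":-0.1,"ty":0.2,"tz":7.7,"ax":0,"ay":0,"az":0}]}}

```text
clock: 46.85
tool_pos: [0.4162, -0.38, 0.0046]
tcp_rot: [-2.297, 2.143, -0.001]
ft_force: [-1.9, 1.5, 8.9]
grip_width: 0.0146
```

Request:
{"op": "step_arm", "data": {"deltas": [{"jaw":1,"tx":0,"ty":0,"tz":0,"ax":0,"ay":0,"az":0},{"jaw":1,"tx":0,"ty":0,"tz":-3,"ax":0,"ay":0,"az":0},{"jaw":1,"tx":0,"ty":0,"tz":-8,"ax":0,"ay":0,"az":0},{"jaw":1,"tx":0,"ty":0,"tz":-13,"ax":0,"ay":0,"az":0},{"jaw":1,"tx":0,"ty":0,"tz":-18,"ax":0,"ay":0,"az":0},{"jaw":1,"tx":0,"ty":0,"tz":-23,"ax":0,"ay":0,"az":0},{"jaw":1,"tx":0,"ty":0,"tz":-25,"ax":0,"ay":0,"az":0},{"jaw":1,"tx":0,"ty":0,"tz":-25,"ax":0,"ay":0,"az":0}]}}

```text
clock: 47.85
tool_pos: [0.4162, -0.38, 0.2551]
tcp_rot: [-2.297, 2.143, -0.003]
ft_force: [-0.3, -0.9, -0.6]
grip_width: 0.0147
```

```bash
python3 - <<'E'
from tools import *
rows(over_cup(.28,.0),MC,1,10)
E
```

```text
t 47.85 pos [ 0.4162 -0.38    0.2551] q [ 0.33  0.77  0.76  1.5  -0.57  1.09 -0.29] F [-0.3 -0.9 -0.6] w 0.0147
turn/row deg 9.103932834855703 mm/row 22.20944079482018
{"jaw": 1, "tx": -1.1, "ty": -1.9, "tz": -0.2, "ax": 0.12, "ay": -0.06, "az": -0.08}
{"jaw": 1, "tx": -2.2, "ty": -3.8, "tz": -0.4, "ax": 0.24, "ay": -0.13, "az": -0.17}
{"jaw": 1, "tx": -3.3, "ty": -5.8, "tz": -0.6, "ax": 0.36, "ay": -0.19, "az": -0.25}
{"jaw": 1, "tx": -4.4, "ty": -7.7, "tz": -0.8, "ax": 0.48, "ay": -0.26, "az": -0.33}
{"jaw": 1, "tx": -5.5, "ty": -9.6, "tz": -1.0, "ax": 0.6, "ay": -0.32, "az": -0.41}
{"jaw": 1, "tx": -6.6, "ty": -11.5, "tz": -1.2, "ax": 0.72, "ay": -0.38, "az": -0.5}
{"jaw": 1, "tx": -7.7, "ty": -13.4, "tz": -1.4, "ax": 0.84, "ay": -0.45, "az": -0.58}
{"jaw": 1, "tx": -8.8, "ty": -15.4, "tz": -1.6, "ax": 0.96, "ay": -0.51, "az": -0.66}
{"jaw": 1, "tx": -9.9, "ty": -17.3, "tz": -1.8, "ax": 1.08, "ay": -0.57, "az": -0.75}
{"jaw": 1, "tx": -11.0, "ty": -19.2, "tz": -2.0, "ax": 1.2, "ay": -0.64, "az": -0.83}
```

Request:
{"op": "step_arm", "data": {"deltas": [{"jaw":1,"tx":-1.1,"ty":-1.9,"tz":-0.2,"ax":0.12,"ay":-0.06,"az":-0.08},{"jaw":1,"tx":-2.2,"ty":-3.8,"tz":-0.4,"ax":0.24,"ay":-0.13,"az":-0.17},{"jaw":1,"tx":-3.3,"ty":-5.8,"tz":-0.6,"ax":0.36,"ay":-0.19,"az":-0.25},{"jaw":1,"tx":-4.4,"ty":-7.7,"tz":-0.8,"ax":0.48,"ay":-0.26,"az":-0.33},{"jaw":1,"tx":-5.5,"ty":-9.6,"tz":-1,"ax":0.6,"ay":-0.32,"az":-0.41},{"jaw":1,"tx":-6.6,"ty":-11.5,"tz":-1.2,"ax":0.72,"ay":-0.38,"az":-0.5},{"jaw":1,"tx":-7.7,"ty":-13.4,"tz":-1.4,"ax":0.84,"ay":-0.45,"az":-0.58},{"jaw":1,"tx":-8.8,"ty":-15.4,"tz":-1.6,"ax":0.96,"ay":-0.51,"az":-0.66}]}}

```text
clock: 48.85
tool_pos: [0.5637, -0.2813, 0.2691]
tcp_rot: [-1.935, 0.783, -0.321]
ft_force: [-0.6, 1.0, 0.8]
grip_width: 0.0145
```

```bash
python3 - <<'E'
from tools import *
plan([(over_cup(.27,.0),MC,1,4)],[(over_cup(.135,.0),MC,1,8)])
E
```

```text
t 48.85 pos [ 0.5637 -0.2813  0.2691] q [ 0.83  0.95  0.02  1.36 -1.09  1.38  0.63] F [-0.6  1.   0.8] w 0.0145
CALL
4 x {"jaw": 1, "tx": 1.22, "ty": -1.8, "tz": 3.82, "ax": 0.232, "ay": -0.129, "az": -0.168}
CALL
8 x {"jaw": 1, "tx": 0.0, "ty": 13.04, "tz": 3.49, "ax": 0.0, "ay": 0.0, "az": 0.0}
```

Request:
{"op": "step_arm", "data": {"deltas": [{"jaw":1,"tx":0.6,"ty":-0.9,"tz":1.9,"ax":0.12,"ay":-0.065,"az":-0.085},{"jaw":1,"tx":1.2,"ty":-1.8,"tz":3.8,"ax":0.232,"ay":-0.129,"az":-0.168},{"jaw":1,"tx":1.2,"ty":-1.8,"tz":3.8,"ax":0.232,"ay":-0.129,"az":-0.168},{"jaw":1,"tx":1.2,"ty":-1.8,"tz":3.8,"ax":0.232,"ay":-0.129,"az":-0.168},{"jaw":1,"tx":1.2,"ty":-1.8,"tz":3.8,"ax":0.232,"ay":-0.129,"az":-0.168},{"jaw":1,"tx":1.2,"ty":-1.8,"tz":3.8,"ax":0.232,"ay":-0.129,"az":-0.168},{"jaw":1,"tx":1.2,"ty":-1.8,"tz":3.8,"ax":0.232,"ay":-0.129,"az":-0.168},{"jaw":1,"tx":1.2,"ty":-1.8,"tz":3.8,"ax":0.232,"ay":-0.129,"az":-0.168}]}}

```text
clock: 49.85
tool_pos: [0.5996, -0.2571, 0.2655]
tcp_rot: [-1.789, 0.481, -0.366]
ft_force: [-0.7, 0.0, -0.2]
grip_width: 0.0148
```

Request:
{"op": "step_arm", "data": {"deltas": [{"jaw":1,"tx":0,"ty":2.5,"tz":0.7,"ax":0,"ay":0,"az":0},{"jaw":1,"tx":0,"ty":5,"tz":1.3,"ax":0,"ay":0,"az":0},{"jaw":1,"tx":0,"ty":7.5,"tz":2,"ax":0,"ay":0,"az":0},{"jaw":1,"tx":0,"ty":9.5,"tz":2.5,"ax":0,"ay":0,"az":0},{"jaw":1,"tx":0,"ty":11.5,"tz":3.1,"ax":0,"ay":0,"az":0},{"jaw":1,"tx":0,"ty":12.8,"tz":3.4,"ax":0,"ay":0,"az":0},{"jaw":1,"tx":0,"ty":12.8,"tz":3.4,"ax":0,"ay":0,"az":0},{"jaw":1,"tx":0,"ty":12.8,"tz":3.4,"ax":0,"ay":0,"az":0}]}}

```text
clock: 50.85
tool_pos: [0.5993, -0.2578, 0.1337]
tcp_rot: [-1.789, 0.48, -0.367]
ft_force: [-0.3, 0.0, 0.6]
grip_width: 0.0145
```

Request:
{"op": "step_arm", "data": {"deltas": [{"jaw":0.3,"tx":0,"ty":0,"tz":0,"ax":0,"ay":0,"az":0},{"jaw":0.3,"tx":0,"ty":0,"tz":0,"ax":0,"ay":0,"az":0},{"jaw":0.3,"tx":0,"ty":0,"tz":0,"ax":0,"ay":0,"az":0},{"jaw":0.3,"tx":0,"ty":0,"tz":0,"ax":0,"ay":0,"az":0},{"jaw":0.3,"tx":0,"ty":-3,"tz":-2,"ax":0,"ay":0,"az":0},{"jaw":0.3,"tx":0,"ty":-7,"tz":-4,"ax":0,"ay":0,"az":0},{"jaw":0.3,"tx":0,"ty":-12,"tz":-7,"ax":0,"ay":0,"az":0},{"jaw":0.3,"tx":0,"ty":-12,"tz":-7,"ax":0,"ay":0,"az":0}]}}

```text
clock: 51.85
tool_pos: [0.5812, -0.2903, 0.2709]
tcp_rot: [-1.792, 0.479, -0.372]
ft_force: [0.4, 0.4, -0.8]
grip_width: 0.0301
```

```bash
python3 - <<'E'
from tools import *
rows([.4545,-.178,.15],down(-97),.2,10)
E
```

```text
t 51.85 pos [ 0.5812 -0.2903  0.2709] q [ 0.89  1.13 -0.1   1.12 -1.09  1.6   0.72] F [ 0.4  0.4 -0.8] w 0.0301
turn/row deg 9.69711105874955 mm/row 20.80695438902441
{"jaw": 0.2, "tx": -1.7, "ty": 1.1, "tz": 0.6, "ax": -0.11, "ay": 0.08, "az": 0.1}
{"jaw": 0.2, "tx": -3.3, "ty": 2.1, "tz": 1.3, "ax": -0.23, "ay": 0.15, "az": 0.2}
{"jaw": 0.2, "tx": -5.0, "ty": 3.2, "tz": 1.9, "ax": -0.34, "ay": 0.23, "az": 0.3}
{"jaw": 0.2, "tx": -6.7, "ty": 4.3, "tz": 2.6, "ax": -0.46, "ay": 0.3, "az": 0.4}
{"jaw": 0.2, "tx": -8.3, "ty": 5.3, "tz": 3.2, "ax": -0.57, "ay": 0.38, "az": 0.5}
{"jaw": 0.2, "tx": -10.0, "ty": 6.4, "tz": 3.9, "ax": -0.69, "ay": 0.45, "az": 0.6}
{"jaw": 0.2, "tx": -11.7, "ty": 7.5, "tz": 4.5, "ax": -0.8, "ay": 0.53, "az": 0.7}
{"jaw": 0.2, "tx": -13.3, "ty": 8.6, "tz": 5.1, "ax": -0.92, "ay": 0.6, "az": 0.79}
{"jaw": 0.2, "tx": -15.0, "ty": 9.6, "tz": 5.8, "ax": -1.03, "ay": 0.68, "az": 0.89}
{"jaw": 0.2, "tx": -16.7, "ty": 10.7, "tz": 6.4, "ax": -1.15, "ay": 0.75, "az": 0.99}
```

Request:
{"op": "step_arm", "data": {"deltas": [{"jaw":0.2,"tx":-1.7,"ty":0.6,"tz":0.4,"ax":-0.11,"ay":0.08,"az":0.1},{"jaw":0.2,"tx":-3.3,"ty":1.3,"tz":0.9,"ax":-0.23,"ay":0.15,"az":0.2},{"jaw":0.2,"tx":-5,"ty":2.2,"tz":1.5,"ax":-0.34,"ay":0.23,"az":0.3},{"jaw":0.2,"tx":-6.7,"ty":3.3,"tz":2.2,"ax":-0.46,"ay":0.3,"az":0.4},{"jaw":0.2,"tx":-8.3,"ty":4.5,"tz":3,"ax":-0.57,"ay":0.38,"az":0.5},{"jaw":0.2,"tx":-10,"ty":5.8,"tz":3.7,"ax":-0.69,"ay":0.45,"az":0.6},{"jaw":0.2,"tx":-11.7,"ty":7.2,"tz":4.4,"ax":-0.8,"ay":0.53,"az":0.7},{"jaw":0.2,"tx":-13.3,"ty":8.5,"tz":5.1,"ax":-0.92,"ay":0.6,"az":0.79}]}}

```text
clock: 52.85
tool_pos: [0.4788, -0.1988, 0.1717]
tcp_rot: [-2.117, 1.955, -0.097]
ft_force: [0.2, -0.8, -1.1]
grip_width: 0.0342
```

```bash
python3 - <<'E'
from tools import *
rows([.4545,-.178,.08],down(-97),.2,3)
E
```

```text
t 52.85 pos [ 0.4788 -0.1988  0.1717] q [ 0.2   0.73  0.49  1.93 -1.    0.68 -0.09] F [ 0.2 -0.8 -1.1] w 0.0342
turn/row deg 6.377683338825055 mm/row 32.37011315841358
{"jaw": 0.2, "tx": -0.4, "ty": 1.5, "tz": 2.9, "ax": -0.07, "ay": 0.05, "az": 0.07}
{"jaw": 0.2, "tx": -0.8, "ty": 2.9, "tz": 5.7, "ax": -0.15, "ay": 0.1, "az": 0.13}
{"jaw": 0.2, "tx": -1.1, "ty": 4.4, "tz": 8.6, "ax": -0.22, "ay": 0.15, "az": 0.2}
```

Request:
{"op": "step_arm", "data": {"deltas": [{"jaw":0,"tx":-0.4,"ty":1.5,"tz":2.9,"ax":-0.07,"ay":0.05,"az":0.07},{"jaw":0,"tx":-0.8,"ty":2.9,"tz":5.7,"ax":-0.15,"ay":0.1,"az":0.13},{"jaw":0,"tx":-1.1,"ty":4.4,"tz":8.6,"ax":-0.22,"ay":0.15,"az":0.2},{"jaw":0,"tx":-1.1,"ty":4.4,"tz":8.6,"ax":-0.22,"ay":0.15,"az":0.2},{"jaw":0,"tx":-1.1,"ty":4.4,"tz":8.6,"ax":-0.22,"ay":0.15,"az":0.2},{"jaw":0,"tx":-1.1,"ty":4.4,"tz":8.6,"ax":-0.22,"ay":0.15,"az":0.2},{"jaw":0,"tx":-1.1,"ty":4.4,"tz":8.6,"ax":-0.22,"ay":0.15,"az":0.2},{"jaw":0,"tx":-1.1,"ty":4.4,"tz":8.6,"ax":-0.22,"ay":0.15,"az":0.2}]}}

```text
clock: 53.85
tool_pos: [0.4551, -0.1787, 0.0804]
tcp_rot: [-2.082, 2.345, -0.003]
ft_force: [-0.7, 0.5, 0.2]
grip_width: 0.0426
```

```bash
python3 - <<'E'
from tools import *
rows([.4545,-.178,.005],down(-97),0,1)
# orange blob in top view, to see that the screwdriver still lies there
s=snap("top","x.png"); c=s["color"].astype(int); m=(c[...,0]-c[...,2]>60)&(c[...,0]-c[...,1]>40); m[:,:280]=0; m[:,345:]=0
v,u=np.nonzero(m); print(len(u),u.mean() if len(u) else 0,v.mean() if len(v) else 0,v.min() if len(v) else 0, "expected", proj("top",[.437,-.175,.015]))
if len(u): print(px("top",u.mean(),v.mean(),.018))
E
```

```text
t 53.85 pos [ 0.4551 -0.1787  0.0804] q [-0.    0.94  0.61  1.96 -1.01  0.58 -0.37] F [-0.7  0.5  0.2] w 0.0426
turn/row deg 0.37552961292827136 mm/row 75.36616516501026
{"jaw": 0, "tx": -0.0, "ty": 0.1, "tz": 7.5, "ax": -0.01, "ay": 0.0, "az": 0.0}
0 0 0 0 expected (np.float64(306.45134614355476), np.float64(216.3575287744639))
```

Request:
{"op": "step_arm", "data": {"deltas": [{"jaw":0,"tx":0,"ty":0.1,"tz":2,"ax":0,"ay":0,"az":0},{"jaw":0,"tx":0,"ty":0.1,"tz":4,"ax":0,"ay":0,"az":0},{"jaw":0,"tx":0,"ty":0.1,"tz":6,"ax":0,"ay":0,"az":0},{"jaw":0,"tx":0,"ty":0.1,"tz":7.5,"ax":0,"ay":0,"az":0},{"jaw":1,"tx":0,"ty":0.1,"tz":7.5,"ax":0,"ay":0,"az":0},{"jaw":1,"tx":0,"ty":0.1,"tz":7.5,"ax":0,"ay":0,"az":0},{"jaw":1,"tx":0,"ty":0.1,"tz":7.5,"ax":0,"ay":0,"az":0},{"jaw":1,"tx":0,"ty":0.1,"tz":7.5,"ax":0,"ay":0,"az":0}]}}

```text
clock: 54.9
tool_pos: [0.4545, -0.1782, 0.0053]
tcp_rot: [-2.083, 2.345, -0.003]
ft_force: [0.2, 1.1, 3.4]
grip_width: 0.0174
```

Request:
{"op": "step_arm", "data": {"deltas": [{"jaw":1,"tx":0,"ty":0,"tz":0,"ax":0,"ay":0,"az":0},{"jaw":1,"tx":0,"ty":0,"tz":-3,"ax":0,"ay":0,"az":0},{"jaw":1,"tx":0,"ty":0,"tz":-8,"ax":0,"ay":0,"az":0},{"jaw":1,"tx":0,"ty":0,"tz":-13,"ax":0,"ay":0,"az":0},{"jaw":1,"tx":0,"ty":0,"tz":-18,"ax":0,"ay":0,"az":0},{"jaw":1,"tx":0,"ty":0,"tz":-23,"ax":0,"ay":0,"az":0},{"jaw":1,"tx":0,"ty":0,"tz":-27,"ax":0,"ay":0,"az":0},{"jaw":1,"tx":0,"ty":0,"tz":-27,"ax":0,"ay":0,"az":0}]}}

```text
clock: 55.9
tool_pos: [0.4535, -0.179, 0.2771]
tcp_rot: [-2.082, 2.344, -0.007]
ft_force: [-1.0, -0.1, -1.1]
grip_width: 0.0171
```

```bash
python3 - <<'E'
from tools import *
rows(over_cup(.315,.0),MC,1,10)
E
```

```text
t 55.9 pos [ 0.4535 -0.179   0.2771] q [-0.17  0.68  0.94  1.74 -0.63  1.05 -0.7 ] F [-1.  -0.1 -1.1] w 0.0171
turn/row deg 9.668803927610785 mm/row 16.918926103117133
{"jaw": 1, "tx": 0.6, "ty": -1.5, "tz": -0.3, "ax": 0.11, "ay": -0.08, "az": -0.1}
{"jaw": 1, "tx": 1.2, "ty": -3.1, "tz": -0.6, "ax": 0.23, "ay": -0.15, "az": -0.2}
{"jaw": 1, "tx": 1.8, "ty": -4.6, "tz": -1.0, "ax": 0.34, "ay": -0.23, "az": -0.3}
{"jaw": 1, "tx": 2.4, "ty": -6.2, "tz": -1.3, "ax": 0.46, "ay": -0.3, "az": -0.39}
{"jaw": 1, "tx": 3.0, "ty": -7.7, "tz": -1.6, "ax": 0.57, "ay": -0.38, "az": -0.49}
{"jaw": 1, "tx": 3.6, "ty": -9.3, "tz": -1.9, "ax": 0.68, "ay": -0.46, "az": -0.59}
{"jaw": 1, "tx": 4.2, "ty": -10.8, "tz": -2.2, "ax": 0.8, "ay": -0.53, "az": -0.69}
{"jaw": 1, "tx": 4.8, "ty": -12.4, "tz": -2.6, "ax": 0.91, "ay": -0.61, "az": -0.79}
{"jaw": 1, "tx": 5.4, "ty": -13.9, "tz": -2.9, "ax": 1.03, "ay": -0.68, "az": -0.89}
{"jaw": 1, "tx": 6.0, "ty": -15.5, "tz": -3.2, "ax": 1.14, "ay": -0.76, "az": -0.98}
```

Request:
{"op": "step_arm", "data": {"deltas": [{"jaw":1,"tx":0.6,"ty":-1.5,"tz":-0.3,"ax":0.11,"ay":-0.08,"az":-0.1},{"jaw":1,"tx":1.2,"ty":-3.1,"tz":-0.6,"ax":0.23,"ay":-0.15,"az":-0.2},{"jaw":1,"tx":1.8,"ty":-4.6,"tz":-1,"ax":0.34,"ay":-0.23,"az":-0.3},{"jaw":1,"tx":2.4,"ty":-6.2,"tz":-1.3,"ax":0.46,"ay":-0.3,"az":-0.39},{"jaw":1,"tx":3,"ty":-7.7,"tz":-1.6,"ax":0.57,"ay":-0.38,"az":-0.49},{"jaw":1,"tx":3.6,"ty":-9.3,"tz":-1.9,"ax":0.68,"ay":-0.46,"az":-0.59},{"jaw":1,"tx":4.2,"ty":-10.8,"tz":-2.2,"ax":0.8,"ay":-0.53,"az":-0.69},{"jaw":1,"tx":4.8,"ty":-12.4,"tz":-2.6,"ax":0.91,"ay":-0.61,"az":-0.79}]}}

```text
clock: 56.9
tool_pos: [0.5704, -0.2418, 0.3011]
tcp_rot: [-1.916, 0.821, -0.314]
ft_force: [-0.2, 0.9, 0.1]
grip_width: 0.0175
```

```bash
python3 - <<'E'
from tools import *
plan([(over_cup(.315,.0),MC,1,4)],[(over_cup(.17,.0),MC,1,8)])
E
```

```text
t 56.9 pos [ 0.5704 -0.2418  0.3011] q [ 0.73  0.88  0.14  1.46 -1.19  1.41  0.63] F [-0.2  0.9  0.1] w 0.0175
CALL
4 x {"jaw": 1, "tx": 3.07, "ty": -1.57, "tz": 0.11, "ax": 0.226, "ay": -0.146, "az": -0.199}
CALL
8 x {"jaw": 1, "tx": 0.0, "ty": 14.01, "tz": 3.75, "ax": 0.0, "ay": 0.0, "az": 0.0}
```

Request:
{"op": "step_arm", "data": {"deltas": [{"jaw":1,"tx":1.5,"ty":-0.8,"tz":0,"ax":0.12,"ay":-0.075,"az":-0.1},{"jaw":1,"tx":3.1,"ty":-1.6,"tz":0.1,"ax":0.226,"ay":-0.146,"az":-0.199},{"jaw":1,"tx":3.1,"ty":-1.6,"tz":0.1,"ax":0.226,"ay":-0.146,"az":-0.199},{"jaw":1,"tx":3.1,"ty":-1.6,"tz":0.1,"ax":0.226,"ay":-0.146,"az":-0.199},{"jaw":1,"tx":3.1,"ty":-1.6,"tz":0.1,"ax":0.226,"ay":-0.146,"az":-0.199},{"jaw":1,"tx":3.1,"ty":-1.6,"tz":0.1,"ax":0.226,"ay":-0.146,"az":-0.199},{"jaw":1,"tx":3.1,"ty":-1.6,"tz":0.1,"ax":0.226,"ay":-0.146,"az":-0.199},{"jaw":1,"tx":3.1,"ty":-1.6,"tz":0.1,"ax":0.226,"ay":-0.146,"az":-0.199}]}}

```text
clock: 57.9
tool_pos: [0.6004, -0.2564, 0.3109]
tcp_rot: [-1.79, 0.481, -0.365]
ft_force: [0.4, 0.7, -0.4]
grip_width: 0.0175
```

Request:
{"op": "step_arm", "data": {"deltas": [{"jaw":1,"tx":0,"ty":2,"tz":0.5,"ax":0,"ay":0,"az":0},{"jaw":1,"tx":0,"ty":4,"tz":1.1,"ax":0,"ay":0,"az":0},{"jaw":1,"tx":0,"ty":6,"tz":1.6,"ax":0,"ay":0,"az":0},{"jaw":1,"tx":0,"ty":8,"tz":2.1,"ax":0,"ay":0,"az":0},{"jaw":1,"tx":0,"ty":9.5,"tz":2.5,"ax":0,"ay":0,"az":0},{"jaw":1,"tx":0,"ty":11,"tz":2.9,"ax":0,"ay":0,"az":0},{"jaw":1,"tx":0,"ty":11,"tz":2.9,"ax":0,"ay":0,"az":0},{"jaw":1,"tx":0,"ty":11,"tz":2.9,"ax":0,"ay":0,"az":0}]}}

```text
clock: 58.9
tool_pos: [0.5998, -0.2573, 0.1976]
tcp_rot: [-1.79, 0.481, -0.366]
ft_force: [2.3, 0.2, 0.8]
grip_width: 0.0175
```

Request:
{"op": "step_arm", "data": {"deltas": [{"jaw":1,"tx":0,"ty":0.6,"tz":0.2,"ax":0,"ay":0,"az":0},{"jaw":1,"tx":0,"ty":1.2,"tz":0.3,"ax":0,"ay":0,"az":0},{"jaw":1,"tx":0,"ty":1.8,"tz":0.5,"ax":0,"ay":0,"az":0},{"jaw":1,"tx":0,"ty":2.4,"tz":0.6,"ax":0,"ay":0,"az":0},{"jaw":1,"tx":0,"ty":2.7,"tz":0.7,"ax":0,"ay":0,"az":0},{"jaw":1,"tx":0,"ty":2.7,"tz":0.7,"ax":0,"ay":0,"az":0},{"jaw":1,"tx":0,"ty":2.7,"tz":0.7,"ax":0,"ay":0,"az":0},{"jaw":1,"tx":0,"ty":2.7,"tz":0.7,"ax":0,"ay":0,"az":0}]}}

```text
clock: 59.9
tool_pos: [0.5995, -0.2575, 0.1693]
tcp_rot: [-1.79, 0.481, -0.365]
ft_force: [0.3, -0.4, -0.8]
grip_width: 0.0176
```

Free again at full depth. Release, retreat clear, and look.

Request:
{"op": "step_arm", "data": {"deltas": [{"jaw":0.2,"tx":0,"ty":0,"tz":0,"ax":0,"ay":0,"az":0},{"jaw":0.2,"tx":0,"ty":0,"tz":0,"ax":0,"ay":0,"az":0},{"jaw":0.2,"tx":0,"ty":0,"tz":0,"ax":0,"ay":0,"az":0},{"jaw":0.2,"tx":0,"ty":0,"tz":0,"ax":0,"ay":0,"az":0},{"jaw":0.2,"tx":0,"ty":-2,"tz":-3,"ax":0,"ay":0,"az":0},{"jaw":0.2,"tx":0,"ty":-5,"tz":-7,"ax":0,"ay":0,"az":0},{"jaw":0.2,"tx":0,"ty":-9,"tz":-12,"ax":0,"ay":0,"az":0},{"jaw":0.2,"tx":0,"ty":-11,"tz":-16,"ax":0,"ay":0,"az":0}]}}

```text
clock: 60.9
tool_pos: [0.5362, -0.3671, 0.3199]
tcp_rot: [-1.791, 0.48, -0.367]
ft_force: [0.2, -0.9, 0.1]
grip_width: 0.0344
```

```bash
python3 - <<'E'
from tools import *
rows([.40,-.38,.32],down(-90),.2,8)
E
```

```text
t 60.9 pos [ 0.5362 -0.3671  0.3199] q [ 0.96  1.14  0.04  0.88 -1.14  1.85  0.59] F [ 0.2 -0.9  0.1] w 0.0344
turn/row deg 11.617252968944694 mm/row 17.09901294075422
{"jaw": 0.2, "tx": -1.4, "ty": 0.3, "tz": -1.0, "ax": -0.15, "ay": 0.08, "az": 0.11}
{"jaw": 0.2, "tx": -2.8, "ty": 0.5, "tz": -1.9, "ax": -0.29, "ay": 0.17, "az": 0.22}
{"jaw": 0.2, "tx": -4.2, "ty": 0.8, "tz": -2.9, "ax": -0.44, "ay": 0.25, "az": 0.33}
{"jaw": 0.2, "tx": -5.6, "ty": 1.0, "tz": -3.8, "ax": -0.59, "ay": 0.34, "az": 0.44}
{"jaw": 0.2, "tx": -7.0, "ty": 1.3, "tz": -4.8, "ax": -0.73, "ay": 0.42, "az": 0.56}
{"jaw": 0.2, "tx": -8.4, "ty": 1.6, "tz": -5.7, "ax": -0.88, "ay": 0.51, "az": 0.67}
{"jaw": 0.2, "tx": -9.8, "ty": 1.8, "tz": -6.7, "ax": -1.03, "ay": 0.59, "az": 0.78}
{"jaw": 0.2, "tx": -11.1, "ty": 2.1, "tz": -7.7, "ax": -1.18, "ay": 0.68, "az": 0.89}
```

```bash
python3 - <<'E'
from tools import *
import ik
p=np.array([.45,.15,.33]); s=bot.sense()
q,w,dq=ik.track(np.array(s["tool_pos"]),R.from_rotvec(s["tcp_rot"]).as_matrix(),p,down(-30),np.array(s["joint_positions"]),16); print(w,dq,np.round(q,2))
rows(p,down(-30),.2,12)
E
```

```text
5.9734104376336e-05 0.1762500266542862 [-0.73  0.49  0.58  1.66 -0.3   1.07 -0.58]
t 60.9 pos [ 0.5362 -0.3671  0.3199] q [ 0.96  1.14  0.04  0.88 -1.14  1.85  0.59] F [ 0.2 -0.9  0.1] w 0.0344
turn/row deg 6.221213180270116 mm/row 43.69349112416566
{"jaw": 0.2, "tx": -2.8, "ty": -1.0, "tz": 3.2, "ax": -0.11, "ay": -0.0, "az": -0.0}
{"jaw": 0.2, "tx": -5.6, "ty": -1.9, "tz": 6.5, "ax": -0.22, "ay": -0.0, "az": -0.0}
{"jaw": 0.2, "tx": -8.3, "ty": -2.9, "tz": 9.7, "ax": -0.33, "ay": -0.0, "az": -0.0}
{"jaw": 0.2, "tx": -11.1, "ty": -3.9, "tz": 12.9, "ax": -0.43, "ay": -0.0, "az": -0.0}
{"jaw": 0.2, "tx": -13.9, "ty": -4.9, "tz": 16.1, "ax": -0.54, "ay": -0.0, "az": -0.0}
{"jaw": 0.2, "tx": -16.7, "ty": -5.8, "tz": 19.4, "ax": -0.65, "ay": -0.0, "az": -0.0}
{"jaw": 0.2, "tx": -19.5, "ty": -6.8, "tz": 22.6, "ax": -0.76, "ay": -0.0, "az": -0.0}
{"jaw": 0.2, "tx": -22.2, "ty": -7.8, "tz": 25.8, "ax": -0.87, "ay": -0.0, "az": -0.0}
{"jaw": 0.2, "tx": -25.0, "ty": -8.8, "tz": 29.1, "ax": -0.98, "ay": -0.0, "az": -0.0}
{"jaw": 0.2, "tx": -27.8, "ty": -9.7, "tz": 32.3, "ax": -1.09, "ay": -0.0, "az": -0.0}
{"jaw": 0.2, "tx": -30.6, "ty": -10.7, "tz": 35.5, "ax": -1.19, "ay": -0.0, "az": -0.0}
{"jaw": 0.2, "tx": -33.3, "ty": -11.7, "tz": 38.7, "ax": -1.3, "ay": -0.0, "az": -0.0}
```

Request:
{"op": "step_arm", "data": {"deltas": [{"jaw":0.2,"tx":-2.8,"ty":-1,"tz":3.2,"ax":-0.11,"ay":0,"az":0},{"jaw":0.2,"tx":-5.6,"ty":-1.9,"tz":6.5,"ax":-0.22,"ay":0,"az":0},{"jaw":0.2,"tx":-8.3,"ty":-2.9,"tz":9.7,"ax":-0.33,"ay":0,"az":0},{"jaw":0.2,"tx":-11.1,"ty":-3.9,"tz":12.9,"ax":-0.43,"ay":0,"az":0},{"jaw":0.2,"tx":-13.9,"ty":-4.9,"tz":16.1,"ax":-0.54,"ay":0,"az":0},{"jaw":0.2,"tx":-16.7,"ty":-5.8,"tz":19.4,"ax":-0.65,"ay":0,"az":0},{"jaw":0.2,"tx":-19.5,"ty":-6.8,"tz":22.6,"ax":-0.76,"ay":0,"az":0},{"jaw":0.2,"tx":-22.2,"ty":-7.8,"tz":25.8,"ax":-0.87,"ay":0,"az":0}]}}

```text
clock: 61.9
tool_pos: [0.4803, -0.0262, 0.3251]
tcp_rot: [-2.613, 0.701, -0.156]
ft_force: [0.5, -0.9, -0.2]
grip_width: 0.0344
```

```bash
python3 - <<'E'
from tools import *
rows([.42,.2,.33],down(-30),.2,5)
E
```

```text
t 61.9 pos [ 0.4803 -0.0262  0.3251] q [ 0.03  0.44  0.36  1.84 -0.75  0.95  0.3 ] F [ 0.5 -0.9 -0.2] w 0.0344
turn/row deg 5.120292716180847 mm/row 46.83227553369526
{"jaw": 0.2, "tx": -3.3, "ty": -3.0, "tz": 1.4, "ax": -0.09, "ay": 0.0, "az": -0.0}
{"jaw": 0.2, "tx": -6.6, "ty": -6.1, "tz": 2.7, "ax": -0.18, "ay": 0.0, "az": -0.0}
{"jaw": 0.2, "tx": -9.9, "ty": -9.1, "tz": 4.1, "ax": -0.27, "ay": 0.0, "az": -0.0}
{"jaw": 0.2, "tx": -13.2, "ty": -12.1, "tz": 5.4, "ax": -0.36, "ay": 0.0, "az": -0.0}
{"jaw": 0.2, "tx": -16.5, "ty": -15.1, "tz": 6.8, "ax": -0.45, "ay": 0.0, "az": -0.0}
```

Request:
{"op": "step_arm", "data": {"deltas": [{"jaw":0.2,"tx":-3.3,"ty":-3,"tz":1.4,"ax":-0.09,"ay":0,"az":0},{"jaw":0.2,"tx":-6.6,"ty":-6.1,"tz":2.7,"ax":-0.18,"ay":0,"az":0},{"jaw":0.2,"tx":-9.9,"ty":-9.1,"tz":4.1,"ax":-0.27,"ay":0,"az":0},{"jaw":0.2,"tx":-13.2,"ty":-12.1,"tz":5.4,"ax":-0.36,"ay":0,"az":0},{"jaw":0.2,"tx":-16.5,"ty":-15.1,"tz":6.8,"ax":-0.45,"ay":0,"az":0},{"jaw":0.2,"tx":-16.5,"ty":-15.1,"tz":6.8,"ax":-0.45,"ay":0,"az":0},{"jaw":0.2,"tx":-16.5,"ty":-15.1,"tz":6.8,"ax":-0.45,"ay":0,"az":0},{"jaw":0.2,"tx":-16.5,"ty":-15.1,"tz":6.8,"ax":-0.45,"ay":0,"az":0}]}}

```text
clock: 62.9
tool_pos: [0.4207, 0.1975, 0.3295]
tcp_rot: [-3.034, 0.815, 0.006]
ft_force: [0.4, -0.9, 0.1]
grip_width: 0.0341
```

```bash
python3 - <<'E'
from plan import *
sense()
s=snap("scene","end.png",(215,135,375,255),5)
E
```

```text
t 62.9 pos [0.4207 0.1975 0.3295] q [-0.85  0.48  0.59  1.69 -0.3   1.06 -0.69] F [ 0.4 -0.9  0.1] w 0.0341
```

View pics/end.png

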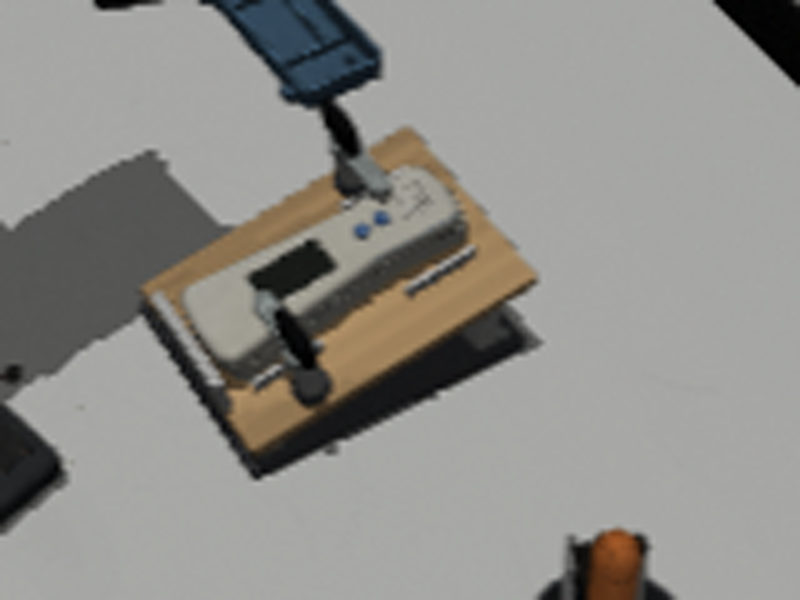

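The unit is seated, with the lid square on it and both bars lying across it ((370,175) and (270,305)). The screwdriver handle stands up out of the cup at (617,560). I'll use the last view for the cup and the tool area.

```bash
python3 - <<'E'
from plan import *
a=bot.snapshot("scene")["color"][225:384,215:375,::-1]; t=snap("top","x.png")["color"][160:255,280:375,::-1]
a=cv2.resize(a,None,fx=3.6,fy=3.6,interpolation=cv2.INTER_CUBIC); t=cv2.resize(t,(220,220),interpolation=cv2.INTER_CUBIC)
t=cv2.copyMakeBorder(t,0,a.shape[0]-220,0,0,cv2.BORDER_CONSTANT); cv2.imwrite("pics/end2.png",np.hstack([a,t])); print(a.shape)
E
```

```text
(572, 576, 3)
```

View pics/end2.png

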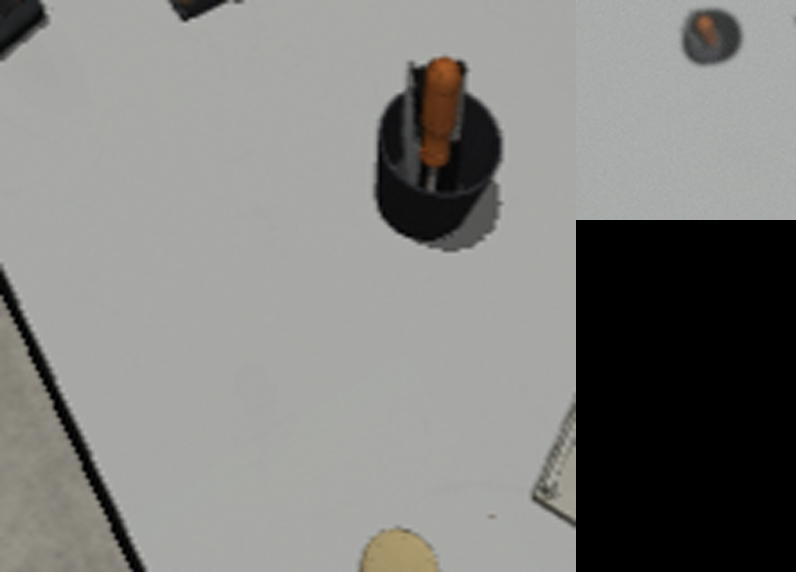

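```bash
python3 - <<'E'
from workcell import bot
print(bot.sense()["clock"]); print(bot.job_done())
E
```

```text
63.05
the job is handed in; nothing more can be done
None
```

The job is handed in at 63 s on the robot clock. No verdict was reported.

**Hand unit:** The shell lies on the deck between the rails, with its origin about 3 mm below the deck centre. That is inside the allowed band but may leave a small gap to the ledge. The lid sits squarely on it. I turned both turnbuttons with the gripper by about 1.57 rad, and the last picture shows both bars straight across the lid.

**Tools:** Marker, brush, tweezers and screwdriver all stood in the cup, and the bench in front was clear. The tweezers had been knocked towards the screwdriver before I reached them, so I picked them up by their near end.

**Last checks:** The last pictures showed the cup upright, the tools leaning inside it with the screwdriver at roughly 30°, and the arm well clear. I judged the tool angles and the shell and lid positions from the pictures, not from exact measurements. One colour check for the screwdriver found nothing, probably because the arm hid it, but the grasp that followed (17 mm wide) confirmed it was there. I saw no sign of the grip slackening, and the largest wrist force I read after any move was about 13 N.

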